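Load the cold tray and lock its follower

ROBOT

A 6-joint arm with a two-finger parallel gripper is mounted at the origin on the work surface. World frame = base frame: x ahead of the robot, y to its left, z up, the work surface at z = 0. Lengths are in mm, angles in rad, forces in N, time in s.
With the tool pointing down it reaches from about 350 to 775 mm from the base axis. Payload 7.3 kg.
Tool frame: the origin (TCP) lies between the finger pads; the fingertips stand 8 mm ahead of it and the grasp point (between the pads) lies 11 mm behind it; y points along the fingers, z is the direction in which the jaws open and shut, and the axes are right-handed (so a half turn about y gives the same grasp; the last joint's range is limited). The gripper opens to 92 mm and grips with 3 to 60 N. Pads are 19 mm wide; open, the fingers measure 130 mm over their backs; the gripper's body (75 mm by 190 mm) begins 47 mm behind the grasp point.
Start: joints at [0.959, 0.342, 1.524, -0, 1.275, -0.146], TCP at [235.786, 469.094, 234.741] pointing down, gripper open.
Joint ranges: [-2.53, 2.53], [-0.77, 2.02], [0.04, 2.7], [-1, 4.14], [0.28, 2.66], [-3.11, 3.11]. Speed limits (rad/s): [2.57, 2.57, 3.14, 3.14, 3.14, 3.14].

INTERFACE

Orientations are given as [roll, pitch, yaw] about the fixed x, y, z axes, in that order (R = Rz(yaw) Ry(pitch) Rx(roll)).
In Python, from plant import bot, vision, job gives the robot as it stands. The module is installed in compiled form; this text tells all that it offers.
- The arm moves only by the tool arm_command, never from a script. Its argument "deltas" is a list of rows, each a list of 4 numbers: the shift along the tool's x, y, z in m, then the turn about the tool's y in degrees. In form: [[x, y, z, twist], ...]. A call has 1 to 5 rows; each row shifts and turns the commanded pose from where the row before left it, along the tool's axes as they then stand; what a row does not reach is not made up. A row lasts 1/10 s, in which the tool goes at most 50 mm and 8.59 degrees, less where a joint would pass 70% of its speed; a pose out of reach is approached as far as the arm can. A call is refused whole if a number of a shift passes 0.05 or a number of a turn 8.59, either way. A call with a gripper value outside its range is refused whole. "claw" is the closure in counts, from 0 (fully open) to 255 (shut), set as the call begins (left out, the last holds). The fingers move at their own pace and stop on an object; the grip force is fixed at half the most. Time passes only in rows, so rows that do not move let the fingers close. It gives the time, the measured TCP pose, the force and the opening at its end, in the units of the state.
- bot.get_obs(): the state, without advancing time (a new reading comes with each control period).
- vision.capture(name): name is "scene" or "top" or "wrist"; returns a dict with "img" (400x640x3 uint8, red, green, blue), "camera_matrix" (3x3 intrinsics, pixels), "world_to_cam" (4x4, takes a point from world to camera coordinates); the wrist camera has in their place "mount" (4x4, takes a point from camera to tool coordinates, whose origin is the TCP and whose axes are the tool frame's). Camera axes: x right, y down, z forward; pixel columns grow to the right and rows downward; lengths in mm; the calibration is good to about 2 mm. The wrist camera is an equidistant fisheye: a pixel r from the principal point sees the ray r / f radians off the axis. A picture is of the moment at which its call begins: read the wrist's pose just before it. There is no depth.
- job.close_job(): hands the job in, once; it reports no verdict.
Trained networks look in a picture, given as the dict that the camera call returned (one of the last four; its "shot" number tells which), for a name from the list of things; names that differ only in an ending like _2 or _b are one class to them, and where a whole thing is asked for, a point or a joint stands for the part that bears it (a point fixed in the world has none). Each returns a list of dicts, best first, with "confidence" (0 to 1); they miss things now and then, are a little off and sometimes report something else, mostly with a low value. They report only what shows in the picture. A call takes as long as a camera call. They do not tell look-alikes from the thing itself.
- vision.find_in(picture, name): "xyz" ([x, y, z] in mm, in the coordinates of the camera as it stood for that picture, good to about 4 mm: the middle of the surface that is visible of it).
- vision.regions_of(picture, name): "mask" (400x640 bool, what is visible of it).
The state is a dict: "time": time; "joint_positions": joint angles; "dq": joint speeds; "tau": joint torques, N m; "tool_pos": TCP position; "tcp_rot": TCP orientation; "contact_force": force on the tool from outside, world axes, zero at the start; "moment": the same for the moment, N m; "grip_width": finger opening in mm.
Only numpy, scipy, OpenCV 4.12 (cv2) and the standard library are available. Lean on these libraries where they do the work, as an engineer would, in place of code of your own. Each camera call takes 0.05 s, during which the arm holds its last target. There are 200 camera calls.

TASK

Get the cold tray ready for the vaccination round: flip the cam lever open and slide the follower back clear of the brick pocket, press the cold brick flush into the pocket in the tray's floor, then stand all the vial cartons on the tray in one row against the head wall, upright, long side across the tray. Slide the follower up until it touches the last carton and the row is snug without gaps, and only then flip the cam lever down over centre to lock it. Leave everything else on the table where it stands.

Things in the scene. Friction and masses are not known exactly. Their poses are not given: they have to be found in the camera images.
- tray: White cold tray, fixed. Origin: centre of its underside on the table; the row runs along its y. Block 88 mm (x) by 320 mm (y); its flat top, the deck, is 34 mm above the table. A lip 6 mm thick, 30 mm high runs along both long edges, 76 mm apart. Head wall at +y: 20 mm thick, 46 mm above the deck. Steel guide rod, 12 mm thick, along y at x = +72 mm, axis at 40 mm; end brackets 52 mm high.
- head_face (a point): Middle of the head wall's inner face, at deck height: tray coordinates (0, 140, 34) mm. Axes as the tray. The first carton goes against this face, so that its centre lies at y = -22 mm from here, the next ones at -66, -110, -154 mm.
- pocket (a point): Centre of the mouth of the brick pocket in the deck: tray coordinates (0, 60, 34) mm, axes as the tray. Pocket 60 mm (x) by 144 mm (y), 26 mm deep. Over 36 mm at mid-length (18 mm either way along y) the lips are missing and both sides of the block are cut away down to 18 mm below the deck, so fingers holding the brick by its long sides can go down there.
- follower (a joint): Travel of the follower on the rod, m: 0 when its plate is 40 mm from the head wall, growing away from it (tray's -y); 0.20 (stop) at 240 mm. Starts at 0.02 to 0.075. Aluminium plate across the tray, 68 mm wide, 8 mm thick, from 2 to 56 mm above the deck; push it on either face. Unlocked it slides with about 5 N and stays where left; with the lever closed it is clamped (holds 60 N).
- follower_face (a point): Middle of the plate's face that looks to the head wall, at deck height; axes as the tray. The back face is 8 mm behind (-y). Carriage block on the rod: 28 by 50 mm, top 64 mm above the table, centred at (72, -31) mm from here. The arm to the plate lies at x = 30 to 84, y = 0 to -12 mm, 66 to 82 mm above the table.
- cam_lever (a joint): Cam lever on the carriage, rad. 0: closed, flat, pointing to the tray's -y, follower clamped. Swings up and over towards +y; 1.75 (stop): open, upright, leaning 10 degrees to +y, and stays there. Over-centre: from 1.1 down it resists closing (about 5 N at the tip), the dead point is near 0.3, below it snaps shut. Opening takes about 4 N at the tip, then it springs up. Starts closed.
- lever_pivot (a point): Hinge axis of the cam lever (along the tray's x), 74 mm above the table; moves with the follower, at (72, -31, 40) mm from follower_face.
- lever_tip (a point): Centre of the lever's end, 62 mm along the lever from the pivot and 8 mm off its line: closed it is 82 mm above the table, at y = -62 mm from the pivot. Black lever, 12 mm wide along x (14 mm at the end), 7 to 9 mm thick, free air under its end. Pinch it from above by its sides (across the tray's x) or push it.
- brick: Blue cold brick (rigid cooling pack), 56 mm (its x) by 140 mm (its y) by 26 mm high, 0.22 kg. Origin: centre of its underside. Lies flat on the table to the left or right of the tray. Turned half round it is the same. Flush in the pocket, its top is level with the deck.
- carton1: White vial carton, 64 mm (its x) by 44 mm (its y) by 60 mm high, about 0.14 kg. Origin: centre of its underside. Stands on the table between robot and tray. Two to four cartons are there; absent ones read None. In the row its x goes across the tray; turned half round is the same.
- carton2: White vial carton, 64 mm (its x) by 44 mm (its y) by 60 mm high, about 0.14 kg. Origin: centre of its underside. Stands on the table between robot and tray. Two to four cartons are there; absent ones read None. In the row its x goes across the tray; turned half round is the same.
- carton3: White vial carton, 64 mm (its x) by 44 mm (its y) by 60 mm high, about 0.14 kg. Origin: centre of its underside. Stands on the table between robot and tray. Two to four cartons are there; absent ones read None. In the row its x goes across the tray; turned half round is the same.
- carton4: White vial carton, 64 mm (its x) by 44 mm (its y) by 60 mm high, about 0.14 kg. Origin: centre of its underside. Stands on the table between robot and tray. Two to four cartons are there; absent ones read None. In the row its x goes across the tray; turned half round is the same.
- vial: Bystander: glass vial, 30 mm in diameter, 52 mm high, standing among the cartons; origin at the centre of its foot.
- kidney_dish: Bystander: cardboard kidney dish with wrapped syringes, 190 by 105 by 48 mm (x, y, z), on the side of the tray where the brick is not; origin at the centre of its underside.
- saline: Bystander: saline vial, 34 mm in diameter, 75 mm high, off to the right of the cartons; origin at the centre of its foot.
- stamp: Bystander: black office stamp, 40 by 60 by 70 mm, off to the left of the cartons; origin at the centre of its foot.
Not all that is in view belongs to the job. Leave any blue or yellow look-alike of the carton2 alone.

How it is judged:
By the outcome, as a careful person would: the job done as asked, in the order asked, and still so for the second after the job is handed in, with the robot touching nothing.
Of carton1, carton2, carton3, carton4 only 2 to 4 are there at a start; the rules pass over those that are not, and their reading is None.
At some moment in a run one of carton1, carton2, carton3, carton4 may be knocked a few centimetres aside while the robot is not near it.
Once in a run the grip may slacken for a moment while it holds something.
It also fails if it takes over 210 s, if anything falls off the work surface, if the arm or the gripper's body presses on something with over 40 N, if the wrist force passes 120 N, or if a joint passes its speed limit or range.

## Working session

There is one attempt and no reset: what is moved stays moved. The work goes in short steps, Python scripts to look and compute and a tool call to move; the robot and the scene stay as the last step left them, time stands still between calls to the robot, and variables do not carry over. Pictures are saved under pics/ and viewed, about 12 in all and at most 16, crops included, and the job is handed in when it is done.

Besides the shell and the picture viewer there is one more tool, called after ">>>" as name(argument=value, ...), one argument or row to a line, values as JSON. arm_command: Moves the arm, as the interface text tells. Its arguments: {"type":"object","properties":{"deltas":{"type":"array","items":{"type":"array","items":{"type":"number"}}},"claw":{"type":"number"}},"required":["deltas"]}

```bash
mkdir -p pics
cat > h.py <<'E'
import numpy as np, cv2
from plant import bot, vision, job
from scipy.spatial.transform import Rotation as R
def toolT():
    o=bot.get_obs(); T=np.eye(4); T[:3,:3]=R.from_euler('xyz',o['tcp_rot']).as_matrix(); T[:3,3]=o['tool_pos']; return T
def shot(name):
    T=toolT(); p=vision.capture(name)
    p['c2w']=T@p['mount'] if name=='wrist' else np.linalg.inv(p['world_to_cam'])
    return p
def w(p,x): return (p['c2w']@np.r_[x,1])[:3]
def find(p,n): return [(round(d['confidence'],2),w(p,d['xyz']).round(0)) for d in vision.find_in(p,n)]
def ray(p,u,v,z):
    K=p['camera_matrix']; d=np.linalg.inv(K)@[u,v,1.]
    o=p['c2w'][:3,3]; d=p['c2w'][:3,:3]@d
    return o+d*(z-o[2])/d[2]
def save(p,n): cv2.imwrite('pics/'+n,p['img'][:,:,::-1])
E
python3 - <<'E'
from h import *
o=bot.get_obs(); print(o['tool_pos'],o['tcp_rot'],o['time'],o['grip_width'])
print(toolT().round(2))
for c in ['top','scene']:
    p=shot(c); save(p,c+'0.png'); print(c,p['c2w'].round(2).tolist())
    for n in ['tray','follower','cam_lever','brick','carton1','vial','kidney_dish','saline','stamp']:
        print(n,find(p,n))
E
```

```text
[235.55393493 468.73803781 234.03166691] [-1.57236841e+00  2.08716787e-04 -4.65823654e-01] 0.0 92.25377943016568
[[ 8.9000e-01 -0.0000e+00  4.5000e-01  2.3555e+02]
 [-4.5000e-01 -0.0000e+00  8.9000e-01  4.6874e+02]
 [-0.0000e+00 -1.0000e+00 -0.0000e+00  2.3403e+02]
 [ 0.0000e+00  0.0000e+00  0.0000e+00  1.0000e+00]]
top [[-0.02, -0.99, 0.15, 361.06], [-1.0, 0.02, 0.01, 13.09], [-0.01, -0.15, -0.99, 1003.46], [0.0, 0.0, 0.0, 1.0]]
tray [(0.91, array([625.,  -3.,  37.]))]
follower []
cam_lever [(0.58, array([689., -31.,  80.]))]
brick [(0.67, array([577., 317.,  28.]))]
carton1 [(0.9, array([433., 245.,  59.])), (0.81, array([ 323., -193.,   55.])), (0.79, array([ 448., -254.,   57.])), (0.77, array([ 347., -306.,   56.]))]
vial []
kidney_dish [(0.56, array([ 572., -334.,   31.]))]
saline [(0.48, array([ 429., -379.,   49.]))]
stamp [(0.63, array([431., 374.,  63.])), (0.17, array([ 427., -383.,   48.]))]
scene [[0.15, 0.66, -0.74, 1103.59], [0.99, -0.11, 0.1, -103.24], [-0.01, -0.75, -0.67, 630.31], [0.0, 0.0, 0.0, 1.0]]
tray [(0.6, array([631., -10.,  42.])), (0.45, array([ 573., -336.,   36.]))]
follower [(0.95, array([684.,   4.,  76.])), (0.72, array([ 440., -389.,   49.]))]
cam_lever [(0.85, array([690., -35.,  83.])), (0.22, array([690.,   5.,  80.]))]
brick [(0.58, array([591., 312.,  25.]))]
carton1 [(0.96, array([ 361., -308.,   49.])), (0.86, array([ 337., -192.,   48.])), (0.65, array([451., 245.,  46.])), (0.63, array([ 477., -259.,   50.]))]
vial [(0.59, array([435.,  -3.,  32.])), (0.41, array([629.,  -5.,  43.]))]
kidney_dish [(0.7, array([ 573., -336.,   35.]))]
saline [(0.74, array([ 440., -387.,   47.]))]
stamp [(0.95, array([445., 379.,  39.]))]
```

View pics/top0.png

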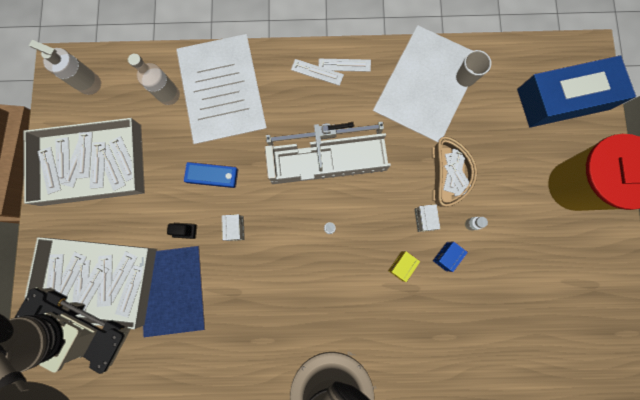

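View pics/scene0.png

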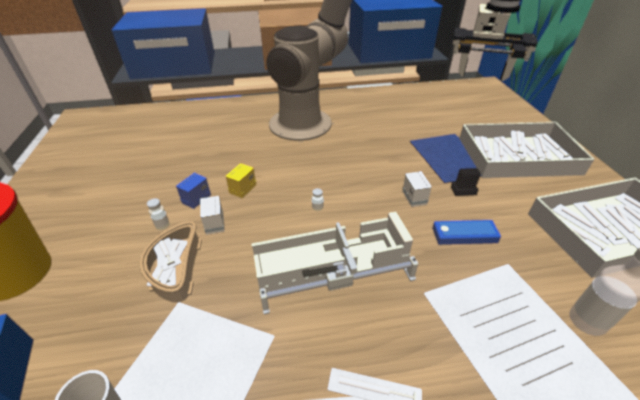

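The top view shows two white cartons, at px (232,227) and (428,218), with blue and yellow look-alikes at (452,257) and (405,267). The brick is at (210,175), the tray at (327,155) with its head wall to the left (+y), the vial at (330,228), and the closed lever at (340,126). The scene view agrees. Next I'll move above the tray for a closer look.

```bash
cat >> h.py <<'E'
def plan(x,y,z,yaw,n,start=None):
    """rows from the present pose to a tool-down pose; yaw of tool x axis in deg (tool z = yaw+90)"""
    T=toolT() if start is None else start
    p=T[:3,3].copy(); Rm=T[:3,:3]
    y0=np.degrees(np.arctan2(Rm[1,0],Rm[0,0])); d=(yaw-y0+180)%360-180
    rows=[]; cy=y0; tgt=np.array([x,y,z],float)
    for i in range(n):
        s=(tgt-p)/(n-i); a=np.radians(cy)
        r=np.round([(s[0]*np.cos(a)+s[1]*np.sin(a))/1000,-s[2]/1000,(-s[0]*np.sin(a)+s[1]*np.cos(a))/1000],4)
        tw=round(-d/n,2); rows.append([*r.tolist(),tw])
        p=p+1000*(r[0]*np.array([np.cos(a),np.sin(a),0])+r[2]*np.array([-np.sin(a),np.cos(a),0])+r[1]*np.array([0,0,-1])); cy-=tw
    for i in range(0,n,5): print(rows[i:i+5])
E
python3 -c "
from h import *
plan(600,-10,300,-90,15)"
```

```text
[[0.036, -0.0044, -0.0176, np.float64(4.22)], [0.0372, -0.0043, -0.0149, np.float64(4.22)], [0.0382, -0.0044, -0.0122, np.float64(4.22)], [0.039, -0.0043, -0.0093, np.float64(4.22)], [0.0396, -0.0044, -0.0064, np.float64(4.22)]]
[[0.04, -0.0043, -0.0035, np.float64(4.22)], [0.0401, -0.0044, -0.0005, np.float64(4.22)], [0.0401, -0.0043, 0.0024, np.float64(4.22)], [0.0398, -0.0044, 0.0054, np.float64(4.22)], [0.0393, -0.0043, 0.0083, np.float64(4.22)]]
[[0.0385, -0.0044, 0.0112, np.float64(4.22)], [0.0376, -0.0043, 0.014, np.float64(4.22)], [0.0365, -0.0044, 0.0167, np.float64(4.22)], [0.0352, -0.0043, 0.0193, np.float64(4.22)], [0.0336, -0.0044, 0.0218, np.float64(4.22)]]
```

>>> arm_command(
  deltas=[
    [0.036,-0.0044,-0.0176,4.22],
    [0.0372,-0.0043,-0.0149,4.22],
    [0.0382,-0.0044,-0.0122,4.22],
    [0.039,-0.0043,-0.0093,4.22],
    [0.0396,-0.0044,-0.0064,4.22],
  ],
)

```text
time: 1.5
tool_pos: [357.8, 308.2, 256.8]
tcp_rot: [-1.57, -0.0, -0.837]
contact_force: [0.9, 0.7, -0.1]
grip_width: 91.8
```

>>> arm_command(
  deltas=[
    [0.04,-0.0043,-0.0035,4.22],
    [0.0401,-0.0044,-0.0005,4.22],
    [0.0401,-0.0043,0.0024,4.22],
    [0.0398,-0.0044,0.0054,4.22],
    [0.0393,-0.0043,0.0083,4.22],
  ],
)

```text
time: 2.0
tool_pos: [479.4, 148.2, 278.6]
tcp_rot: [-1.57, 0.0, -1.206]
contact_force: [1.4, 0.8, -0.7]
grip_width: 91.8
```

>>> arm_command(
  deltas=[
    [0.0385,-0.0044,0.0112,4.22],
    [0.0376,-0.0043,0.014,4.22],
    [0.0365,-0.0044,0.0167,4.22],
    [0.0352,-0.0043,0.0193,4.22],
    [0.0336,-0.0044,0.0218,4.22],
  ],
)

```text
time: 2.5
tool_pos: [600.8, -11.4, 300.2]
tcp_rot: [-1.571, 0.0, -1.574]
contact_force: [1.0, 0.3, 0.8]
grip_width: 92.0
```

>>> arm_command(
  deltas=[
    [0,0,0,0],
    [0,0,0,0],
  ],
)

```text
time: 2.7
tool_pos: [600.0, -10.6, 299.3]
tcp_rot: [-1.572, 0.001, -1.572]
contact_force: [-1.3, 0.8, 0.2]
grip_width: 91.8
```

Run:
```python
from h import *
o=bot.get_obs(); print(o['tool_pos'],o['tcp_rot'],o['time'],o['contact_force'])
p=shot('wrist'); save(p,'w1.png'); np.savez('w1.npz',**{k:p[k] for k in ['c2w','camera_matrix','img','mount']})
print(p['camera_matrix'].round(1).tolist(),p['mount'].round(3).tolist())
for n in ['tray','follower','cam_lever','lever_tip','head_face','pocket','brick']: print(n,find(p,n))
```

```text
[600.04663266 -10.5648558  299.34418079] [-1.57185157e+00  5.16893119e-04 -1.57153679e+00] 2.7 [-1.28825414  0.78795641  0.17935279]
[[309.7, 0.0, 316.4], [0.0, 309.7, 195.5], [0.0, 0.0, 1.0]] [[-0.002, 0.965, 0.261, -70.025], [-0.001, -0.261, 0.965, -148.918], [1.0, 0.001, 0.001, 1.418], [0.0, 0.0, 0.0, 1.0]]
tray [(0.88, array([622.,  16.,  34.]))]
follower [(0.68, array([673.,   8.,  82.])), (0.4, array([624.,  25.,  30.]))]
cam_lever [(0.93, array([685., -34.,  84.])), (0.16, array([625.,  18.,  33.]))]
lever_tip [(0.84, array([693., -24.,  79.]))]
head_face [(0.8, array([622.,  24.,  30.]))]
pocket [(0.68, array([624.,  18.,  32.]))]
brick []
```

View pics/w1.png

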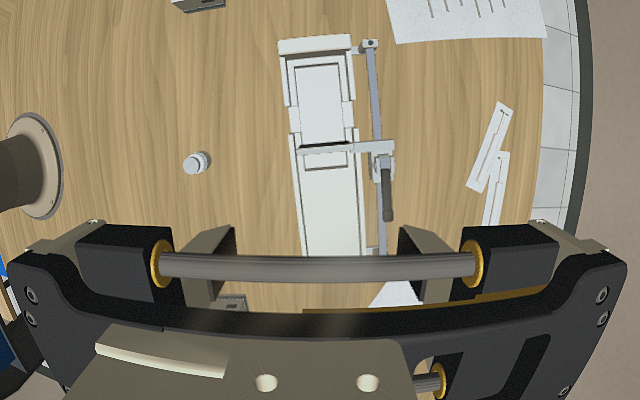

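The wrist view shows the tray from px (280,40) at the head wall down to (365,255). The follower plate is at row 148, the carriage and lever at (385,165)-(388,218), and the vial at (195,162). I'll zoom in to fit the tray pose.

Run:
```python
import cv2
im=cv2.imread('pics/w1.png')[30:260,270:410]
im=cv2.rotate(im,cv2.ROTATE_90_CLOCKWISE)
cv2.imwrite('pics/w1c.png',cv2.resize(im,None,fx=3.4,fy=3.4,interpolation=cv2.INTER_CUBIC))
```

```text
(no output)
```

View pics/w1c.png

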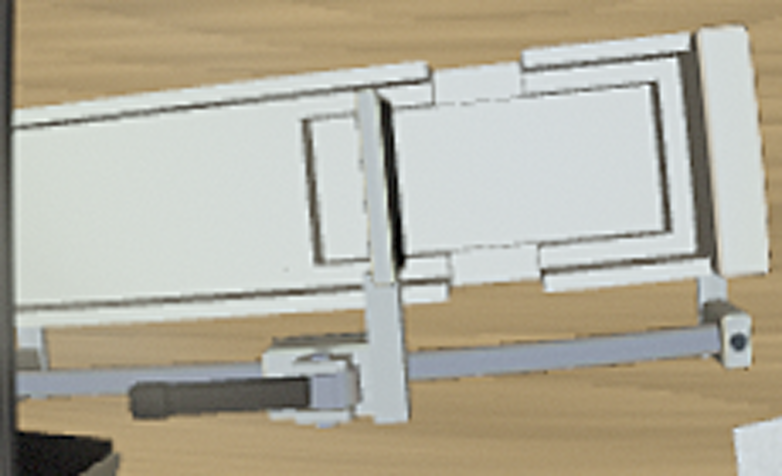

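```bash
cat >> h.py <<'E'
def proj(K,c2w,P):
    q=np.linalg.inv(c2w)@np.c_[P,np.ones(len(P))].T; q=q[:3]
    rho=np.hypot(q[0],q[1]); th=np.arctan2(rho,q[2])
    return np.c_[K[0,2]+K[0,0]*th*q[0]/rho,K[1,2]+K[1,1]*th*q[1]/rho]
def fray(p,u,v,z):
    K=p['camera_matrix']; a=(u-K[0,2])/K[0,0]; b=(v-K[1,2])/K[1,1]; th=np.hypot(a,b)
    d=p['c2w'][:3,:3]@np.array([np.sin(th)*a/th,np.sin(th)*b/th,np.cos(th)]); o=p['c2w'][:3,3]
    return o+d*(z-o[2])/d[2]
def t2w(t,P):
    c,s=np.cos(t[2]),np.sin(t[2]); P=np.atleast_2d(P)
    return np.c_[t[0]+c*P[:,0]-s*P[:,1],t[1]+s*P[:,0]+c*P[:,1],P[:,2]]
E
python3 - <<'E'
from h import *
from scipy.optimize import least_squares
p=dict(np.load('w1.npz'))
C=lambda X,Y:(270+Y/3.4-.35,259-X/3.4+.35)
D=[(655,84,-30,132,34),(670,232,30,132,34),(303,120,-30,-12,34),(316,265,30,-12,34),
(428,64,-44,42,64),(522,50,-44,78,64),(448,300,44,42,64),(548,291,44,78,64),
(697,33,-44,140,80),(745,27,-44,160,80),(768,272,44,160,80),(720,277,44,140,80)]
px=np.array([C(d[0],d[1]) for d in D]); P=np.array([d[2:] for d in D],float)
f=lambda t:(proj(p['camera_matrix'],p['c2w'],t2w(t,P))-px).ravel()
s=least_squares(f,[625,-3,0.],x_scale=[1,1,.01]); print(s.x,np.abs(s.fun).max()); print(s.fun.reshape(-1,2).round(1).tolist())
f3=lambda t:(proj(p['camera_matrix'],p['c2w'],t2w(t,P)+[0,0,t[3]])-px).ravel()
s3=least_squares(f3,[625,-3,0.,0],x_scale=[1,1,.01,1]); print(s3.x,np.abs(s3.fun).max())
t=s.x; np.save('tray.npy',t)
def inv(w): c,q=np.cos(t[2]),np.sin(t[2]); d=w[:2]-t[:2]; return np.round([c*d[0]+q*d[1],-q*d[0]+c*d[1]],1)
for n,X,Y,z in [('pl back -x',360,92,90),('pl front -x',380,95,90),('pl back +x',370,280,90),('pl front +x',392,283,90),('arm front +x',409,418,82),('arm back+x',365,418,82),('lever end',132,400,86)]:
    W=fray(p,*C(X,Y),z); print(n,W.round(1),inv(W))
E
```

```text
[ 6.13941247e+02 -3.56763202e+00  9.95802943e-02] 1.544223578005706
[[-1.1, -1.1], [0.7, -1.0], [-0.5, 1.2], [0.7, 0.8], [-0.8, 1.1], [0.2, 0.1], [0.5, 0.3], [0.6, 0.9], [-1.4, 0.4], [-1.2, -1.3], [1.0, -1.5], [1.3, 0.1]]
[ 6.13990427e+02 -3.00769953e+00  9.95639495e-02 -7.53431242e+00] 1.1122755936124733
pl back -x [578.6  13.4  90. ] [-33.4  20.4]
pl front -x [579.7  20.3  90. ] [-31.7  27.1]
pl back +x [643.1  17.1  90. ] [31.  17.6]
pl front +x [644.   24.7  90. ] [32.7 25.1]
arm front +x [693.2  31.   82. ] [82.3 26.5]
arm back+x [693.9  15.2  82. ] [81.4 10.8]
lever end [691.2 -71.1  86. ] [ 70.2 -74.8]
```

Run:
```python
from h import *
p=shot('top'); np.savez('topcal.npz',c2w=p['c2w'],K=p['camera_matrix'])
im=cv2.imread('pics/top0.png'); t=np.load('tray.npy'); S=5.5; x0,y0=258,115
c=cv2.resize(im[y0:y0+75,x0:x0+140],None,fx=S,fy=S,interpolation=cv2.INTER_CUBIC)
P=np.array([(-30,132,34),(30,132,34),(-30,-12,34),(30,-12,34),(-44,42,64),(-44,78,64),(44,42,64),(44,78,64),(-44,140,80),(-44,160,80),(44,160,80),(44,140,80),(-44,-160,64),(44,-160,64),(-44,-160,0),(34,26.5,90),(-34,26.5,90),(84,26.5,82)],float)
q=(np.linalg.inv(p['c2w'])@np.c_[t2w(t,P),np.ones(len(P))].T)[:3]; q=p['camera_matrix']@q; q=(q[:2]/q[2]).T
for u,v in q: cv2.circle(c,(int((u-x0+.5)*S),int((v-y0+.5)*S)),3,(0,0,255),1)
cv2.imwrite('pics/topov.png',c)
```

```text
(no output)
```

View pics/topov.png

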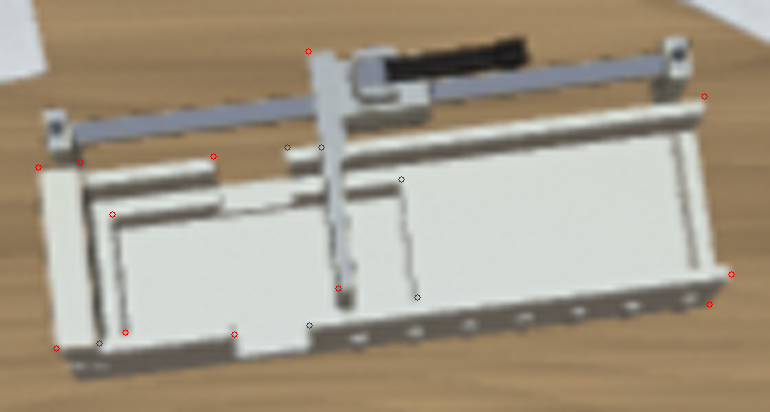

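The overlay dots fall within about 2 mm of the tray edges in the top view, so the pose is roughly x 613, y -3.5, yaw 5.7°, with the follower face at tray y≈26. Next is the lever.

```bash
python3 -c "
from h import *
np.save('tray.npy',[613.3,-3.4,.0996])
t=np.load('tray.npy'); W=t2w(t,[72,-66.7,82])[0]; print(W)
plan(W[0],W[1],140,-84.3,5)
plan(W[0],W[1],78,-84.3,10)"
```

```text
[691.57551102 -62.61008677  82.        ]
[[0.0107, 0.0321, 0.0183, np.float64(-1.13)], [0.011, 0.032, 0.0181, np.float64(-1.13)], [0.0114, 0.0321, 0.0179, np.float64(-1.13)], [0.0117, 0.032, 0.0177, np.float64(-1.13)], [0.0121, 0.0321, 0.0175, np.float64(-1.13)]]
[[0.0053, 0.0222, 0.0092, np.float64(-0.56)], [0.0054, 0.0222, 0.0091, np.float64(-0.56)], [0.0055, 0.0222, 0.0091, np.float64(-0.56)], [0.0056, 0.0222, 0.009, np.float64(-0.56)], [0.0057, 0.0222, 0.0089, np.float64(-0.56)]]
[[0.0058, 0.0223, 0.0089, np.float64(-0.56)], [0.0059, 0.0222, 0.0088, np.float64(-0.56)], [0.0059, 0.0223, 0.0088, np.float64(-0.56)], [0.006, 0.0222, 0.0087, np.float64(-0.56)], [0.0062, 0.0223, 0.0087, np.float64(-0.56)]]
```

>>> arm_command(
  deltas=[
    [0.0107,0.0321,0.0183,-1.13],
    [0.011,0.032,0.0181,-1.13],
    [0.0114,0.0321,0.0179,-1.13],
    [0.0117,0.032,0.0177,-1.13],
    [0.0121,0.0321,0.0175,-1.13],
  ],
  claw=144,
)

```text
time: 3.65
tool_pos: [692.4, -63.4, 138.5]
tcp_rot: [-1.57, -0.0, -1.471]
contact_force: [0.2, -0.1, 0.6]
grip_width: 56.3
```

>>> arm_command(
  deltas=[
    [0,0,0,0],
    [0,0,0,0],
  ],
)

```text
time: 3.85
tool_pos: [691.4, -63.1, 138.9]
tcp_rot: [-1.573, 0.001, -1.472]
contact_force: [0.6, -0.1, 0.7]
grip_width: 41.6
```

Run:
```python
from h import *
o=bot.get_obs(); print(o['tool_pos'],o['tcp_rot'],o['time'],o['contact_force'],o['grip_width'])
p=shot('wrist'); save(p,'w2.png'); cv2.imwrite('pics/w2c.png',cv2.resize(p['img'][120:320,200:480,::-1],None,fx=2.8,fy=2.8))
```

```text
[691.36196646 -63.12873806 138.94676629] [-1.57257166e+00  7.69690986e-04 -1.47247440e+00] 3.85 [ 0.56525665 -0.06768398  0.73577714] 41.58728300512642
```

View pics/w2c.png

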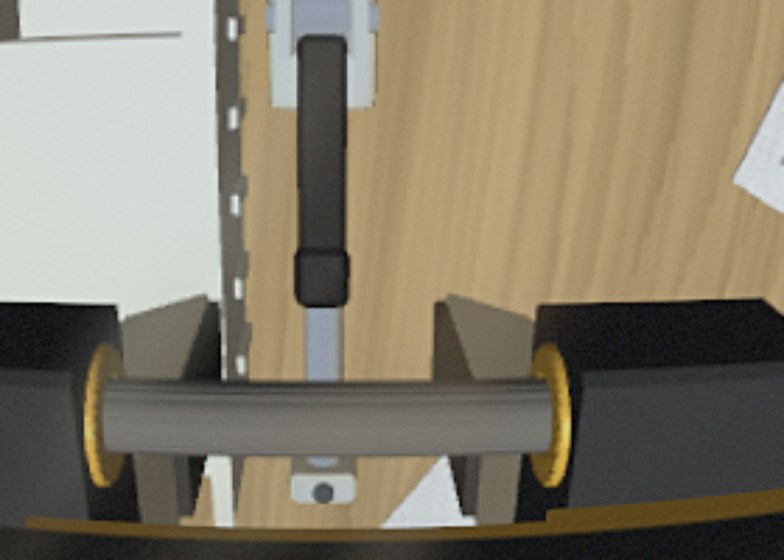

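Run:
```python
from h import *
p=shot('wrist'); t=np.load('tray.npy')
for X,Y,z in [(322,250,86),(322,305,83),(322,278,86)]: print(fray(p,200+X/2.8,120+Y/2.8,z))
print(t2w(t,[72,-66.7,82]))
```

```text
[692.08162295 -57.9419837   86.        ]
[693.62510437 -73.57821567  83.        ]
[692.80483179 -65.22728064  86.        ]
[[691.57551102 -62.61008677  82.        ]]
```

The lever's end is centred between the fingers at crop px (322,278) and lined up with them, so I'll descend, pinch and swing it open.

>>> arm_command(
  deltas=[
    [0.002,0.02,0.001,0],
    [0,0.02,0,0],
    [0,0.015,0,0],
    [0,0.006,0,0],
    [0,0,0,0],
  ],
)

```text
time: 4.45
tool_pos: [692.7, -64.8, 78.9]
tcp_rot: [-1.571, 0.0, -1.472]
contact_force: [-0.5, 0.1, -0.0]
grip_width: 40.2
```

>>> arm_command(
  deltas=[
    [0,0,0,0],
    [0,0,0,0],
    [0,0,0,0],
    [0,0,0,0],
    [0,0,0,0],
  ],
  claw=255,
)

```text
time: 4.95
tool_pos: [691.0, -65.5, 79.1]
tcp_rot: [-1.575, 0.0, -1.472]
contact_force: [-8.4, -1.8, 5.6]
grip_width: 13.7
```

>>> arm_command(
  deltas=[
    [-0.0011,-0.0053,0,0],
    [-0.0012,-0.0054,0,0],
    [-0.0021,-0.005,0,0],
    [-0.0021,-0.0051,0,0],
  ],
)

```text
time: 5.35
tool_pos: [690.1, -59.5, 98.3]
tcp_rot: [-1.577, -0.0, -1.472]
contact_force: [-5.2, -2.3, -3.3]
grip_width: 13.2
```

>>> arm_command(
  deltas=[
    [-0.0066,-0.0087,-0.001,0],
    [-0.0066,-0.0086,0,0],
    [-0.0092,-0.0058,0,0],
    [-0.0092,-0.0059,0,0],
    [-0.01,-0.0025,0,0],
  ],
)

```text
time: 5.85
tool_pos: [686.2, -18.3, 131.9]
tcp_rot: [-1.573, -0.002, -1.472]
contact_force: [-5.2, -6.1, 0.7]
grip_width: 13.3
```

>>> arm_command(
  deltas=[
    [-0.0113,-0.0022,0,0],
    [-0.0125,0.0008,0,0],
    [-0.0091,0.0021,0,0],
    [0,0,0,0],
    [0,0,0,0],
  ],
)

```text
time: 6.35
tool_pos: [683.2, 15.5, 133.5]
tcp_rot: [-1.571, -0.001, -1.471]
contact_force: [-10.8, -3.0, 13.3]
grip_width: 13.4
```

>>> arm_command(
  deltas=[
    [0,0,0,0],
    [0,0,0,0],
    [0,0,0,0],
    [0,-0.03,0,0],
    [0,-0.04,0,0],
  ],
  claw=120,
)

```text
time: 6.85
tool_pos: [682.9, 15.8, 198.4]
tcp_rot: [-1.576, 0.001, -1.472]
contact_force: [0.0, -0.3, -0.4]
grip_width: 46.8
```

Run:
```python
from h import *
p=shot('scene'); save(p,'s1.png'); cv2.imwrite('pics/s1c.png',cv2.resize(p['img'][190:310,230:440,::-1],None,fx=3.5,fy=3.5))
print(find(p,'lever_tip'),find(p,'follower'),find(p,'cam_lever'))
```

```text
[(0.76, array([687.,  19., 100.]))] [(0.81, array([685.,  36.,  68.]))] [(0.52, array([687.,  20., 101.]))]
```

View pics/s1c.png

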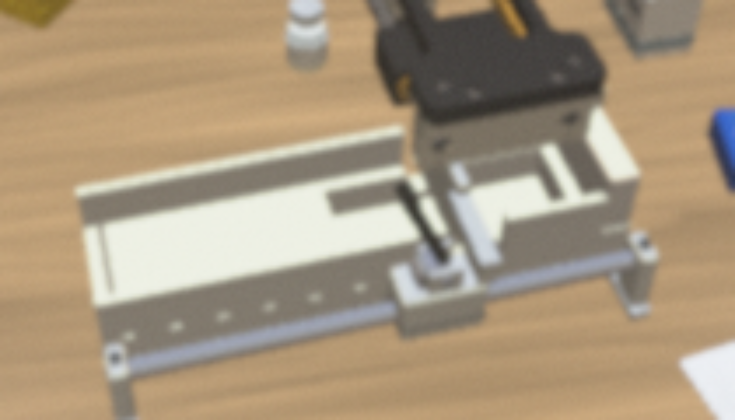

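Run:
```python
from h import *
p=shot('scene'); t=np.load('tray.npy')
def pj(P):
    q=p['camera_matrix']@(np.linalg.inv(p['c2w'])@np.r_[P,1])[:3]; return ((q[:2]/q[2]-[230,190])*3.5).round(0)
for th in [.7,1.1,1.3,1.5,1.75]:
    print(th,pj(t2w(t,[72,-4.7-62*np.cos(th)+8*np.sin(th),74+62*np.sin(th)+8*np.cos(th)])[0]))
print('piv',pj(t2w(t,[72,-4.7,74])[0]),'plate top',[pj(t2w(t,[x,26.3,90])[0]) for x in(-34,34)],'br',pj(t2w(t,[72,160,52])[0]))
```

```text
0.7 [308. 240.]
1.1 [349. 215.]
1.3 [372. 206.]
1.5 [395. 201.]
1.75 [424. 199.]
piv [385. 279.] plate top [array([383., 113.]), array([418., 196.])] br [657. 243.]
```

Run:
```python
from h import *
p=shot('wrist'); save(p,'w3.png'); np.savez('w3.npz',**{k:p[k] for k in ['c2w','camera_matrix','img','mount']})
print(find(p,'lever_tip'),find(p,'follower'),find(p,'cam_lever'))
cv2.imwrite('pics/w3c.png',cv2.resize(p['img'][60:300,180:440,::-1],None,fx=2.5,fy=2.5))
```

```text
[(0.93, array([687.,  22., 119.]))] [(0.69, array([672.,  48.,  81.]))] [(0.64, array([682.,  14., 117.]))]
```

View pics/w3c.png

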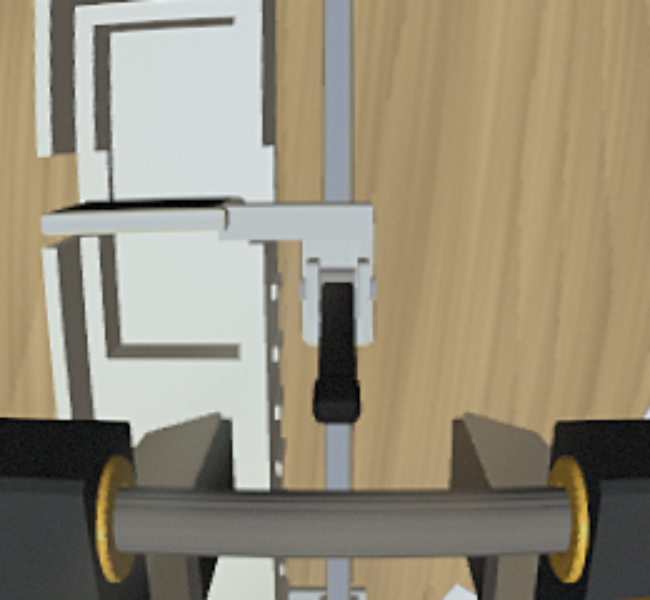

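```bash
cat >> h.py <<'E'
def w2t(t,W):
    c,q=np.cos(t[2]),np.sin(t[2]); d=W[:2]-t[:2]; return np.round([c*d[0]+q*d[1],-q*d[0]+c*d[1],W[2]],1)
E
python3 - <<'E'
from h import *
p=dict(np.load('w3.npz')); t=np.load('tray.npy')
F=lambda X,Y,z:w2t(t,fray(p,180+X/2.5,60+Y/2.5,z))
print('arm +x front',F(372,206,82),'plate -x front',F(42,215,90),'plate +x front',F(228,207,90),'notch lip (-44,42)',F(44,249,64),'notch (-44,78)',F(38,157,64),'pocket -y+x',F(238,346,34))
f=F(372,206,82)[1]
for th in [1.1,1.2,1.3,1.5,1.75]:
    P=t2w(t,[72,f-31-62*np.cos(th)+8*np.sin(th),74+62*np.sin(th)+8*np.cos(th)])
    print(th,P.round(0),((proj(p['camera_matrix'],p['c2w'],P)-[180,60])*2.5).round(0))
E
```

```text
arm +x front [84.3 57.1 82. ] plate -x front [-31.5  56.8  90. ] plate +x front [35.6 57.7 90. ] notch lip (-44,42) [-42.1  41.   64. ] notch (-44,78) [-42.6  76.9  64. ] pocket -y+x [29.9 -6.5 34. ]
1.1 [[684.   9. 133.]] [[335. 399.]]
1.2 [[684.  15. 135.]] [[335. 381.]]
1.3 [[683.  21. 136.]] [[335. 362.]]
1.5 [[682.  33. 136.]] [[335. 321.]]
1.75 [[680.  49. 134.]] [[335. 265.]]
```

The wrist view shows the follower dragged to face y≈57 (travel 0.0425), with the lever at about 1.15 rad instead of fully open. The pinch's friction carried it along. I'll push the lever the rest of the way with closed fingers.

>>> arm_command(
  deltas=[
    [0.016,0,0.001,0],
    [0.016,0,0,0],
    [0,0,0,0],
    [0,0,0,0],
  ],
  claw=255,
)

```text
time: 7.7
tool_pos: [688.1, -17.5, 200.1]
tcp_rot: [-1.571, 0.0, -1.474]
contact_force: [0.6, 0.2, 0.1]
grip_width: 21.5
```

>>> arm_command(
  deltas=[
    [0,0.025,0,0],
    [0,0.025,0,0],
    [0,0.023,0,0],
    [0,0,0,0],
    [0,0,0,0],
  ],
)

```text
time: 8.2
tool_pos: [688.2, -16.1, 127.7]
tcp_rot: [-1.571, 0.0, -1.472]
contact_force: [0.3, 0.4, 0.6]
grip_width: 0.1
```

>>> arm_command(
  deltas=[
    [-0.01,0,0,0],
    [-0.01,0,0,0],
    [-0.008,0,0,0],
    [-0.006,0,0,0],
    [-0.004,0,0,0],
  ],
)

```text
time: 8.7
tool_pos: [684.4, 22.5, 127.7]
tcp_rot: [-1.57, 0.0, -1.471]
contact_force: [-1.4, -0.7, -0.4]
grip_width: 0.4
```

>>> arm_command(
  deltas=[
    [-0.005,0,0,0],
    [-0.004,0,0,0],
    [-0.003,0,0,0],
    [0,0,0,0],
  ],
)

```text
time: 9.1
tool_pos: [683.1, 32.9, 127.1]
tcp_rot: [-1.571, -0.001, -1.472]
contact_force: [0.2, -3.7, 0.4]
grip_width: 0.3
```

Run:
```python
from h import *
np.save('tray.npy',[612.6,-3.4,.0996]); t=np.load('tray.npy')
o=bot.get_obs(); print(w2t(t,o['tool_pos']),o['contact_force'],o['grip_width'])
for c in ['scene','wrist']:
    p=shot(c); print([(a,w2t(t,b)) for a,b in find(p,'lever_tip')+find(p,'cam_lever')+find(p,'follower')])
    save(p,c+'4.png')
```

```text
[ 73.8  29.1 127.1] [ 0.15014571 -3.71438886  0.38906336] 0.2992126212114069
[(0.61, array([71.4, 16.4, 80. ])), (0.54, array([75.6, 18. , 82. ])), (0.67, array([78. , 22.8, 62. ]))]
[(0.75, array([ 75.2,  54.2, 142. ])), (0.25, array([42.2, 56.5, 82. ])), (0.82, array([ 71.6,  48.5, 141. ])), (0.66, array([46.7, 51. , 85. ]))]
```

The lever is at its stop: 3.7 N of contact, with the tip seen at tray y≈54, z≈142. Next I'll turn the hand 90° and push the follower back by its front face.

```bash
cat >> h.py <<'E'
def planT(x,y,z,yawt,n,start=None):
    t=np.load('tray.npy'); W=t2w(t,[x,y,z])[0]; plan(*W,yawt+np.degrees(t[2]),n,start)
def pose(x,y,z,yawt):
    t=np.load('tray.npy'); T=np.eye(4); T[:3,3]=t2w(t,[x,y,z])[0]; a=np.radians(yawt)+t[2]
    T[:3,:3]=np.array([[np.cos(a),0,-np.sin(a)],[np.sin(a),0,np.cos(a)],[0,-1,0]]); return T
E
sed -i 's/tw=round(-d\/n,2)/tw=float(round(-d\/n,2))/' h.py
python3 -c "
from h import *
t=np.load('tray.npy'); o=bot.get_obs()['tool_pos'].copy(); o[2]=207; q=w2t(t,o)
planT(10,92,207,0,12,pose(*q,-90))"
```

```text
[[-0.0052, -0.0, -0.0053, -7.5], [-0.0059, -0.0, -0.0046, -7.5], [-0.0064, -0.0, -0.0038, -7.5], [-0.0069, -0.0, -0.0029, -7.5], [-0.0072, -0.0, -0.002, -7.5]]
[[-0.0074, -0.0, -0.001, -7.5], [-0.0075, -0.0, -0.0001, -7.5], [-0.0074, -0.0, 0.0009, -7.5], [-0.0072, -0.0, 0.0019, -7.5], [-0.0069, -0.0, 0.0028, -7.5]]
[[-0.0065, -0.0, 0.0037, -7.5], [-0.0059, -0.0, 0.0045, -7.5]]
```

>>> arm_command(
  deltas=[
    [0.003,-0.01,0,0],
    [0,-0.035,0,0],
    [0,-0.035,0,0],
  ],
)

```text
time: 9.8
tool_pos: [683.0, 31.2, 208.4]
tcp_rot: [-1.572, 0.002, -1.472]
contact_force: [0.1, 0.1, -0.4]
grip_width: 0.1
```

>>> arm_command(
  deltas=[
    [-0.0052,0,-0.0053,-7.5],
    [-0.0059,0,-0.0046,-7.5],
    [-0.0064,0,-0.0038,-7.5],
    [-0.0069,0,-0.0029,-7.5],
    [-0.0072,0,-0.002,-7.5],
  ],
)

```text
time: 10.3
tool_pos: [654.2, 54.9, 208.5]
tcp_rot: [-1.569, 0.0, -0.812]
contact_force: [-0.1, -0.6, 0.9]
grip_width: 0.1
```

>>> arm_command(
  deltas=[
    [-0.0074,0,-0.001,-7.5],
    [-0.0075,0,-0.0001,-7.5],
    [-0.0074,0,0.0009,-7.5],
    [-0.0072,0,0.0019,-7.5],
    [-0.0069,0,0.0028,-7.5],
  ],
)

```text
time: 10.8
tool_pos: [625.2, 78.3, 208.5]
tcp_rot: [-1.569, -0.001, -0.157]
contact_force: [-0.2, -0.5, -0.7]
grip_width: 0.7
```

>>> arm_command(
  deltas=[
    [-0.0065,0,0.0037,-7.5],
    [-0.0059,0,0.0075,-7.5],
    [0,0,0,0],
  ],
)

```text
time: 11.1
tool_pos: [613.5, 91.1, 208.5]
tcp_rot: [-1.569, -0.001, 0.101]
contact_force: [-0.4, -0.6, -1.0]
grip_width: 0.2
```

Run:
```python
from h import *
t=np.load('tray.npy')
o=bot.get_obs(); print(w2t(t,o['tool_pos']),o['tcp_rot'],o['contact_force'],o['grip_width'],o['joint_positions'])
p=shot('wrist'); print([(a,w2t(t,b)) for a,b in find(p,'lever_tip')+find(p,'cam_lever')+find(p,'follower')])
save(p,'w5.png')
```

```text
[ 10.3  94.  208.5] [-1.56928057e+00 -1.04234012e-03  1.01377309e-01] [-0.3978298  -0.6439381  -1.00895069] 0.16971004489603947 [ 2.31941657e-02  5.36961471e-01  1.28463906e+00  1.64435569e-03
  1.31907168e+00 -1.64938909e+00]
[(0.74, array([ 8.4, 19.7, 30. ])), (0.81, array([14. , 55.3, 82. ]))]
```

View pics/w5.png

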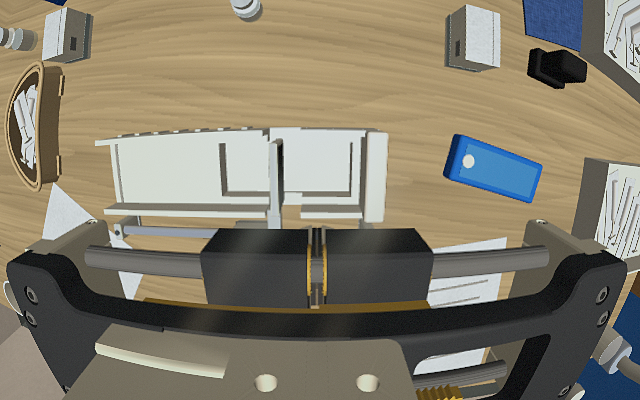

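The wrist view (up is -x, right is +y) shows the follower plate at px (277,185) and both cartons at (67,35) and (473,38). The brick is at (493,168), and the hand is between the plate and the head wall. Now I'll go down and push.

>>> arm_command(
  deltas=[
    [0,0.04,0,0],
    [0,0.04,0,0],
    [0,0.04,0,0],
    [0,0.03,0,0],
    [0,0,0,0],
  ],
)

```text
time: 11.8
tool_pos: [611.1, 89.2, 52.8]
tcp_rot: [-1.57, 0.009, 0.097]
contact_force: [0.1, 0.4, 0.0]
grip_width: 0.3
```

>>> arm_command(
  deltas=[
    [0,0,-0.01,0],
    [0,0,-0.012,0],
    [0,0,-0.015,0],
    [0,0,-0.018,0],
    [0,0,-0.018,0],
  ],
)

```text
time: 12.3
tool_pos: [622.2, 16.6, 59.2]
tcp_rot: [-1.57, -0.004, 0.098]
contact_force: [1.6, 6.8, -3.5]
grip_width: 0.4
```

>>> arm_command(
  deltas=[
    [0,0,-0.018,0],
    [0,0,-0.018,0],
    [0,0,-0.018,0],
    [0,0,-0.018,0],
    [0,0,-0.015,0],
  ],
)

```text
time: 12.8
tool_pos: [630.8, -70.6, 59.2]
tcp_rot: [-1.57, -0.004, 0.098]
contact_force: [1.4, 6.2, -2.3]
grip_width: 0.2
```

>>> arm_command(
  deltas=[
    [0,0,-0.006,0],
    [0,0,-0.003,0],
    [0,0,0,0],
    [0,0,0.01,0],
    [0,0,0.005,0],
  ],
)

```text
time: 13.3
tool_pos: [628.9, -62.9, 57.8]
tcp_rot: [-1.571, -0.0, 0.099]
contact_force: [0.2, 0.3, 0.5]
grip_width: 0.2
```

The follower is back, with its face at tray y≈-96. Next is the brick.

```bash
python3 -c "
from h import *
T=toolT(); T[2,3]=160; plan(580,250,300,-90,13,T)"
```

```text
[[-0.0014, -0.0108, 0.0243, 7.36], [-0.0045, -0.0108, 0.0239, 7.36], [-0.0075, -0.0108, 0.0232, 7.36], [-0.0104, -0.0108, 0.022, 7.36], [-0.0131, -0.0108, 0.0205, 7.36]]
[[-0.0157, -0.0107, 0.0187, 7.36], [-0.0179, -0.0108, 0.0165, 7.36], [-0.0199, -0.0107, 0.0141, 7.36], [-0.0215, -0.0108, 0.0114, 7.36], [-0.0228, -0.0107, 0.0086, 7.36]]
[[-0.0237, -0.0108, 0.0055, 7.36], [-0.0243, -0.0107, 0.0025, 7.36], [-0.0243, -0.0108, -0.0007, 7.36]]
```

>>> arm_command(
  deltas=[
    [0,-0.035,0,0],
    [0,-0.035,0,0],
    [0,-0.032,0,0],
  ],
  claw=0,
)

```text
time: 13.6
tool_pos: [628.9, -62.9, 160.9]
tcp_rot: [-1.571, -0.0, 0.1]
contact_force: [0.2, -1.2, 0.8]
grip_width: 19.7
```

>>> arm_command(
  deltas=[
    [-0.0014,-0.0108,0.0243,7.36],
    [-0.0045,-0.0108,0.0239,7.36],
    [-0.0075,-0.0108,0.0232,7.36],
    [-0.0104,-0.0108,0.022,7.36],
    [-0.0131,-0.0108,0.0205,7.36],
  ],
)

```text
time: 14.1
tool_pos: [609.7, 58.1, 213.9]
tcp_rot: [-1.571, -0.0, -0.548]
contact_force: [0.3, -0.1, -1.0]
grip_width: 59.7
```

>>> arm_command(
  deltas=[
    [-0.0157,-0.0107,0.0187,7.36],
    [-0.0179,-0.0108,0.0165,7.36],
    [-0.0199,-0.0107,0.0141,7.36],
    [-0.0215,-0.0108,0.0114,7.36],
    [-0.0228,-0.0107,0.0086,7.36],
  ],
)

```text
time: 14.6
tool_pos: [590.8, 178.5, 267.6]
tcp_rot: [-1.571, -0.0, -1.19]
contact_force: [0.4, 0.6, -0.6]
grip_width: 91.7
```

>>> arm_command(
  deltas=[
    [-0.0237,-0.0108,0.0055,7.36],
    [-0.0243,-0.0107,0.0025,7.36],
    [-0.0243,-0.0108,-0.0007,7.36],
    [0,0,0,0],
    [0,0,0,0],
  ],
)

```text
time: 15.1
tool_pos: [579.7, 249.7, 299.3]
tcp_rot: [-1.571, -0.001, -1.567]
contact_force: [0.7, 0.2, 0.1]
grip_width: 91.5
```

```bash
cat >> h.py <<'E'
def blob(p,name,z,pick=0):
    """minAreaRect of a thing's top outline, mapped to height z"""
    m=vision.regions_of(p,name)[pick]['mask'].astype(np.uint8)
    return m
E
python3 - <<'E'
from h import *
o=bot.get_obs(); print(o['tool_pos'],o['tcp_rot'],o['time'])
p=shot('wrist'); save(p,'w6.png'); np.savez('w6.npz',**{k:p[k] for k in ['c2w','camera_matrix','img']})
print(find(p,'brick'),find(p,'carton1'))
h=cv2.cvtColor(p['img'],cv2.COLOR_RGB2HSV)
m=cv2.inRange(h,(95,120,90),(125,255,255)); 
cs=cv2.findContours(m,cv2.RETR_EXTERNAL,cv2.CHAIN_APPROX_NONE)[0]
for c in sorted(cs,key=cv2.contourArea)[::-1][:3]:
    print(cv2.contourArea(c),cv2.boundingRect(c))
cv2.imwrite('pics/w6c.png',p['img'][:240,120:520,::-1].repeat(2,0).repeat(2,1))
E
```

```text
[579.70595686 249.73420264 299.25317627] [-1.57064342e+00 -6.04832239e-04 -1.56732380e+00] 15.1
[(0.57, array([582., 321.,  26.]))] [(0.86, array([442., 255.,  59.]))]
8234.0 (78, 27, 111, 96)
3845.0 (291, 64, 52, 103)
94.0 (156, 4, 16, 12)
```

View pics/w6c.png

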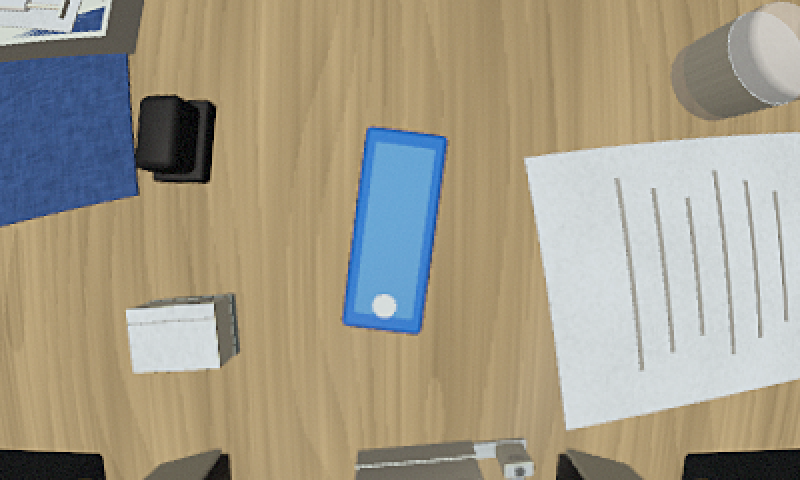

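Run:
```python
from h import *
p=dict(np.load('w6.npz'))
h=cv2.cvtColor(p['img'],cv2.COLOR_RGB2HSV); m=cv2.inRange(h,(95,120,90),(125,255,255))
cs=cv2.findContours(m,cv2.RETR_EXTERNAL,cv2.CHAIN_APPROX_NONE)[0]
c=[c for c in cs if cv2.boundingRect(c)[0]==291][0][:,0]
W=np.array([fray(p,u,v,26)[:2] for u,v in c],np.float32); r=cv2.minAreaRect(W); print('brick',r); print(cv2.boxPoints(r).round(1).tolist())
for X,Y in [(127,309),(216,303),(220,367),(133,373)]: print(fray(p,120+X/2,Y/2,60).round(1))
```

```text
brick ((581.3665161132812, 318.062744140625), (137.36669921875, 54.53602600097656), 83.06352233886719)
[[546.0, 253.1999969482422], [600.0999755859375, 246.60000610351562], [616.7000122070312, 383.0], [562.5999755859375, 389.5]]
[403.2 270.8  60. ]
[467.1 273.   60. ]
[467.6 230.5  60. ]
[403.8 226.6  60. ]
```

```bash
python3 -c "
from h import *
plan(580.8,318.4,110,-96.9,7)"
```

```text
[[-0.01, 0.027, 0.0001, 0.99], [-0.01, 0.0269, -0.0001, 0.99], [-0.01, 0.027, -0.0002, 0.99], [-0.01, 0.0269, -0.0004, 0.99], [-0.01, 0.027, -0.0006, 0.99]]
[[-0.01, 0.0269, -0.0008, 0.99], [-0.01, 0.027, -0.0009, 0.99]]
```

>>> arm_command(
  deltas=[
    [-0.01,0.027,0.0001,0.99],
    [-0.01,0.0269,-0.0001,0.99],
    [-0.01,0.027,-0.0002,0.99],
    [-0.01,0.0269,-0.0004,0.99],
    [-0.01,0.027,-0.0006,0.99],
  ],
)

```text
time: 15.75
tool_pos: [580.8, 298.4, 163.1]
tcp_rot: [-1.571, -0.0, -1.659]
contact_force: [0.0, -0.9, -0.1]
grip_width: 91.7
```

>>> arm_command(
  deltas=[
    [-0.01,0.0269,-0.0008,0.99],
    [-0.01,0.027,-0.0009,0.99],
    [0,0.035,0,0],
    [0,0.03,0,0],
    [0,0,0,0],
  ],
)

```text
time: 16.25
tool_pos: [578.1, 317.1, 40.5]
tcp_rot: [-1.579, -0.005, -1.692]
contact_force: [-0.9, -0.9, 0.6]
grip_width: 92.0
```

Run:
```python
from h import *
o=bot.get_obs(); print(o['tool_pos'],o['tcp_rot'],o['contact_force'],o['grip_width'])
p=shot('wrist'); h=cv2.cvtColor(p['img'],cv2.COLOR_RGB2HSV); m=cv2.inRange(h,(95,120,90),(125,255,255))
cs=cv2.findContours(m,cv2.RETR_EXTERNAL,cv2.CHAIN_APPROX_NONE)[0]
for c in sorted(cs,key=cv2.contourArea)[::-1][:2]:
    c=c[:,0]; W=np.array([fray(p,u,v,26)[:2] for u,v in c],np.float32); print(cv2.minAreaRect(W),cv2.boundingRect(c))
    e=W[(W[:,1]>320)&(W[:,1]<360)]; print([ (round(float(k.mean()),1)) for k in (e[e[:,0]<585,0],e[e[:,0]>585,0])],e[:,1].mean())
```

```text
[578.11044538 317.08035267  40.5225584 ] [-1.57947366 -0.0049742  -1.69238803] [-0.86305763 -0.8628476   0.64113274] 91.9791827857404
((585.0784912109375, 346.3937683105469), (81.97775268554688, 54.04710388183594), 82.9491958618164) (269, 113, 103, 144)
[557.5, 611.1] 340.4064
((349.3835754394531, 397.0494079589844), (139.17236328125, 100.03096771240234), 74.5439224243164) (0, 73, 58, 159)
[339.9, nan] 351.11047<stdin>:7: RuntimeWarning: Mean of empty slice.
  ret = ret.dtype.type(ret / rcount)
```

>>> arm_command(
  deltas=[
    [0,0.01,0.002,0],
    [0,0.01,0.001,0],
    [0,0,0,0],
    [0,0,0,0],
  ],
)

```text
time: 16.7
tool_pos: [584.2, 318.9, 26.0]
tcp_rot: [-1.57, 0.0, -1.692]
contact_force: [-0.3, -0.1, 0.3]
grip_width: 92.2
```

>>> arm_command(
  deltas=[
    [0,0,0,0],
    [0,0,0,0],
    [0,0,0,0],
    [0,0,0,0],
    [0,0,0,0],
  ],
  claw=255,
)

```text
time: 17.2
tool_pos: [583.4, 319.0, 25.7]
tcp_rot: [-1.572, -0.0, -1.692]
contact_force: [-3.0, 0.4, 1.3]
grip_width: 56.4
```

>>> arm_command(
  deltas=[
    [0,0,0,0],
    [0,0,0,0],
    [0,0.003,0,0],
    [0,0.0025,0,0],
    [0,0,0,0],
  ],
  claw=70,
)

```text
time: 17.7
tool_pos: [583.6, 318.8, 19.5]
tcp_rot: [-1.572, -0.0, -1.692]
contact_force: [0.5, 0.2, 0.4]
grip_width: 66.8
```

>>> arm_command(
  deltas=[
    [0,0,0,0],
    [0,0,0,0],
    [0,0,0,0],
    [0,0,0,0],
  ],
  claw=255,
)

```text
time: 18.1
tool_pos: [583.9, 319.0, 20.1]
tcp_rot: [-1.571, 0.0, -1.692]
contact_force: [0.1, -0.5, 0.8]
grip_width: 55.9
```

>>> arm_command(
  deltas=[
    [0,-0.02,0,0],
    [0,-0.03,0,0],
    [0,-0.03,0,0],
    [0,-0.03,0,0],
    [0,0,0,0],
  ],
)

```text
time: 18.6
tool_pos: [586.2, 319.9, 135.0]
tcp_rot: [-1.563, 0.004, -1.692]
contact_force: [0.8, -0.2, -0.8]
grip_width: 55.7
```

Run:
```python
from h import *
o=bot.get_obs(); print(o['tool_pos'],o['tcp_rot'],o['contact_force'],o['grip_width'])
planT(0,60,130,-90,10)
```

```text
[586.1833508  319.90564531 135.02478033] [-1.56309612  0.00435684 -1.691982  ] [ 0.78675095 -0.2423514  -0.75442577] 55.73948242952494
[[0.0259, 0.0005, 0.0052, -1.27], [0.026, 0.0005, 0.0046, -1.27], [0.0261, 0.0005, 0.0041, -1.27], [0.0262, 0.0005, 0.0035, -1.27], [0.0263, 0.0005, 0.0029, -1.27]]
[[0.0264, 0.0005, 0.0023, -1.27], [0.0264, 0.0005, 0.0017, -1.27], [0.0264, 0.0005, 0.0012, -1.27], [0.0264, 0.0005, 0.0006, -1.27], [0.0265, 0.0005, -0.0001, -1.27]]
```

>>> arm_command(
  deltas=[
    [0.0259,0.0005,0.0052,-1.27],
    [0.026,0.0005,0.0046,-1.27],
    [0.0261,0.0005,0.0041,-1.27],
    [0.0262,0.0005,0.0035,-1.27],
    [0.0263,0.0005,0.0029,-1.27],
  ],
)

```text
time: 19.1
tool_pos: [593.3, 186.0, 125.9]
tcp_rot: [-1.573, -0.0, -1.58]
contact_force: [1.0, 0.4, -2.5]
grip_width: 55.6
```

>>> arm_command(
  deltas=[
    [0.0264,0.0005,0.0023,-1.27],
    [0.0264,0.0005,0.0017,-1.27],
    [0.0264,0.0005,0.0012,-1.27],
    [0.0264,0.0005,0.0006,-1.27],
    [0.0265,0.0005,-0.0001,-1.27],
  ],
)

```text
time: 19.6
tool_pos: [603.5, 54.2, 123.5]
tcp_rot: [-1.573, 0.0, -1.469]
contact_force: [0.6, -0.1, -1.8]
grip_width: 56.1
```

>>> arm_command(
  deltas=[
    [0,0,0,0],
    [0,0,0,0],
    [0,0,0,0],
  ],
)

```text
time: 19.9
tool_pos: [603.9, 56.0, 124.4]
tcp_rot: [-1.572, 0.001, -1.47]
contact_force: [0.0, 0.5, -1.5]
grip_width: 55.7
```

Run:
```python
from h import *
t=np.load('tray.npy')
o=bot.get_obs(); print(w2t(t,o['tool_pos']),o['tool_pos'],o['tcp_rot'],o['contact_force'],o['grip_width'])
p=shot('wrist'); save(p,'w7.png'); np.savez('w7.npz',**{k:p[k] for k in ['c2w','camera_matrix','img']})
cv2.imwrite('pics/w7c.png',cv2.resize(p['img'][0:280,200:460,::-1],None,fx=2.1,fy=2.1,interpolation=cv2.INTER_CUBIC))
```

```text
[ -2.8  60.  124.4] [603.88226737  56.01393625 124.36703982] [-1.57194336e+00  5.65026588e-04 -1.47016084e+00] [ 0.03183899  0.46471379 -1.48663262] 55.74105419855952
```

View pics/w7c.png

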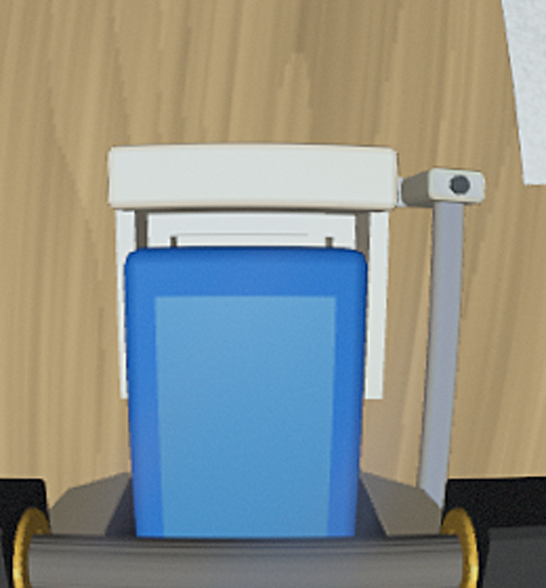

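The brick is held level with its far edge at crop row 250. The pocket's far edge shows at row 235 with corners at px (173,235) and (331,235), behind the brick.

Run:
```python
from h import *
p=dict(np.load('w7.npz')); t=np.load('tray.npy')
F=lambda X,Y,z:w2t(t,fray(p,200+X/2.1,Y/2.1,z))
print('brick far',F(130,252,128),F(364,252,128)); print('brick near',F(134,535,128),F(356,535,128))
print('pocket',F(173,235,34),F(331,235,34)); print('wall',F(109,208,80),F(398,208,80),F(110,148,80),F(398,150,80))
print('lip',F(121,398,64),F(383,398,64),'inner',F(134,211,64),F(370,211,64), F(134,398,64),F(366,398,64))
```

```text
brick far [-26.9 127.2 128. ] [ 25.4 127.4 128. ]
brick near [-28.7  58.3 128. ] [ 26.7  58.4 128. ]
pocket [-27.5 131.5  34. ] [ 30.3 131.8  34. ]
wall [-41.6 139.8  80. ] [ 44.4 140.3  80. ] [-41.3 158.1  80. ] [ 44.2 158.   80. ]
lip [-42.7  77.6  64. ] [45.4 77.8 64. ] inner [-36.8 139.4  64. ] [ 38.9 139.7  64. ] [-38.2  77.6  64. ] [39.6 77.8 64. ]
```

>>> arm_command(
  deltas=[
    [-0.002,0.02,0.0023,0],
    [0,0.02,0,0],
    [0,0.015,0,0],
    [0,0.007,0,0],
    [0,0,0,0],
  ],
)

```text
time: 20.45
tool_pos: [605.7, 58.3, 62.1]
tcp_rot: [-1.573, 0.0, -1.469]
contact_force: [0.1, -0.1, -1.6]
grip_width: 55.9
```

>>> arm_command(
  deltas=[
    [0,0,0,0],
    [0,0,0,0],
  ],
)

```text
time: 20.65
tool_pos: [607.1, 57.7, 64.1]
tcp_rot: [-1.569, -0.0, -1.47]
contact_force: [0.0, 0.4, -2.2]
grip_width: 55.9
```

Run:
```python
from h import *
t=np.load('tray.npy')
o=bot.get_obs(); print(w2t(t,o['tool_pos']),o['tcp_rot'],o['contact_force'],o['grip_width'])
p=shot('wrist'); save(p,'w8.png'); np.savez('w8.npz',**{k:p[k] for k in ['c2w','camera_matrix','img']})
cv2.imwrite('pics/w8c.png',cv2.resize(p['img'][60:280,230:420,::-1],None,fx=2.7,fy=2.7,interpolation=cv2.INTER_CUBIC))
```

```text
[ 0.6 61.4 64.1] [-1.56890952e+00 -1.66379924e-04 -1.47010222e+00] [ 0.03103019  0.36477856 -2.20121282] 55.904804182367066
```

View pics/w8c.png

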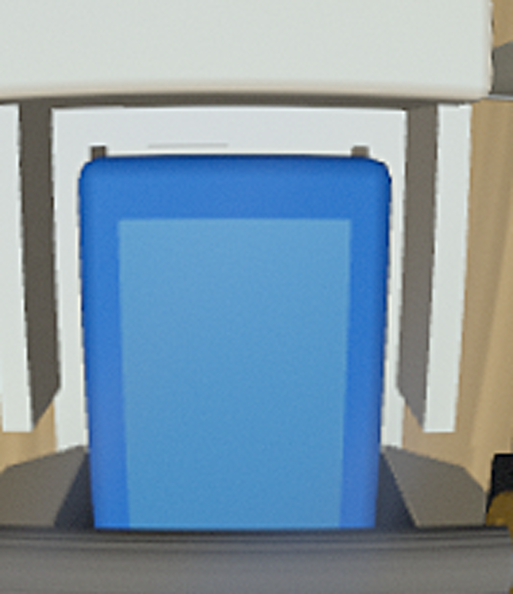

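Run:
```python
from h import *
p=dict(np.load('w8.npz')); t=np.load('tray.npy')
F=lambda X,Y,z:w2t(t,fray(p,230+X/2.7,60+Y/2.7,z))
print('brick far',F(81,165,69),F(391,165,69),F(236,156,69),'near',F(93,526,69),F(377,526,69))
print('pocket',F(91,147,34),F(366,147,34)); print('wall',F(0,100,80),F(490,100,80))
print('lip in top',F(20,300,64),F(439,300,64),F(33,430,64),F(427,430,64),'out',F(458,430,64),'deck edge in',F(52,108,34),F(405,108,34))
```

```text
brick far [-24.3 128.1  69. ] [ 29.2 128.3  69. ] [  2.4 129.4  69. ] near [-24.9  60.3  69. ] [29.9 60.4 69. ]
pocket [-28.3 131.2  34. ] [ 30.4 131.3  34. ]
wall [-35.5 139.4  80. ] [ 43.4 139.9  80. ]
lip in top [-37.4 103.5  64. ] [ 40.1 103.6  64. ] [-36.5  78.1  64. ] [39.4 78.2 64. ] out [45.7 78.1 64. ] deck edge in [-36.8 139.9  34. ] [ 38.8 140.   34. ]
```

>>> arm_command(
  deltas=[
    [0,0.004,-0.0013,0],
    [0,0.006,0,0],
    [0,0.006,0,0],
    [0,0.006,0,0],
    [0,0,0,0],
  ],
)

```text
time: 21.2
tool_pos: [604.3, 57.4, 39.7]
tcp_rot: [-1.573, 0.0, -1.471]
contact_force: [0.4, 0.4, -2.8]
grip_width: 55.9
```

>>> arm_command(
  deltas=[
    [0,0,0,0],
    [0,0,0,0],
  ],
)

```text
time: 21.4
tool_pos: [605.3, 57.4, 41.3]
tcp_rot: [-1.57, 0.0, -1.47]
contact_force: [-0.9, -0.5, -2.3]
grip_width: 55.2
```

>>> arm_command(
  deltas=[
    [0,0.004,0,0],
    [0,0.004,0,0],
    [0,0.002,0,0],
    [0,0,0,0],
  ],
)

```text
time: 21.8
tool_pos: [604.8, 57.4, 30.6]
tcp_rot: [-1.572, 0.0, -1.47]
contact_force: [0.7, -0.1, -2.2]
grip_width: 55.7
```

>>> arm_command(
  deltas=[
    [0,0.0015,0,0],
    [0,0.001,0,0],
    [0,0,0,0],
  ],
)

```text
time: 22.1
tool_pos: [605.1, 57.4, 28.5]
tcp_rot: [-1.571, 0.0, -1.47]
contact_force: [0.0, -0.8, -2.3]
grip_width: 55.9
```

>>> arm_command(
  deltas=[
    [0,0,0,0],
    [0,0,0,0],
    [0,0,0,0],
    [0,-0.01,0,0],
    [0,-0.02,0,0],
  ],
  claw=72,
)

```text
time: 22.6
tool_pos: [604.2, 57.4, 58.2]
tcp_rot: [-1.574, 0.0, -1.47]
contact_force: [0.6, -0.2, -0.7]
grip_width: 66.0
```

>>> arm_command(
  deltas=[
    [0,-0.03,0,0],
    [0,0,0,0],
    [0,0,0,0],
    [0,0,0,0],
    [0,0,0,0],
  ],
  claw=255,
)

```text
time: 23.1
tool_pos: [604.5, 57.4, 87.7]
tcp_rot: [-1.573, 0.0, -1.47]
contact_force: [-0.1, 0.8, -0.3]
grip_width: 30.5
```

Run:
```python
from h import *
t=np.load('tray.npy'); t[0]=612.2; np.save('tray.npy',t)
o=bot.get_obs(); print(w2t(t,o['tool_pos']),o['tcp_rot'],o['contact_force'],o['grip_width'])
```

```text
[-1.6 61.3 87.7] [-1.57258151e+00  3.12463449e-04 -1.47043584e+00] [-0.06712641  0.8372984  -0.31838564] 30.4973866770334
```

>>> arm_command(
  deltas=[
    [0,0.01,0,0],
    [0,0.015,0,0],
    [0,0.013,0,0],
    [0,0.003,0,0],
    [0,0.002,0,0],
  ],
)

```text
time: 23.6
tool_pos: [604.8, 57.4, 44.7]
tcp_rot: [-1.572, 0.0, -1.47]
contact_force: [-0.2, 0.3, 0.5]
grip_width: 0.2
```

>>> arm_command(
  deltas=[
    [0,0.002,0,0],
    [0,0.002,0,0],
    [0,0,0,0],
  ],
)

```text
time: 23.9
tool_pos: [605.5, 57.4, 42.3]
tcp_rot: [-1.569, -0.0, -1.47]
contact_force: [-1.0, -0.1, 2.2]
grip_width: 0.5
```

>>> arm_command(
  deltas=[
    [0,0.002,0,0],
    [0,0.001,0,0],
    [0,0,0,0],
  ],
)

```text
time: 24.2
tool_pos: [605.6, 57.4, 42.1]
tcp_rot: [-1.568, -0.0, -1.47]
contact_force: [-8.5, 0.0, 23.7]
grip_width: 0.4
```

The brick is flush: pressed with 24 N, it holds with the fingertips at z=34.1. Carton 1 is next.

Run:
```python
from h import *
T=toolT(); T[2,3]=150; plan(434,200,220,-87.3,8,T)
p=shot('top'); print([ (a,w2t([0,0,0],b)) for a,b in find(p,'carton1')])
```

```text
[[-0.0199, -0.0088, -0.0196, 0.38], [-0.0198, -0.0087, -0.0197, 0.38], [-0.0196, -0.0088, -0.0198, 0.38], [-0.0195, -0.0087, -0.0199, 0.38], [-0.0194, -0.0088, -0.0201, 0.38]]
[[-0.0192, -0.0087, -0.0202, 0.38], [-0.0191, -0.0088, -0.0203, 0.38], [-0.0189, -0.0087, -0.0205, 0.38]]
[(0.91, array([ 345., -308.,   55.])), (0.68, array([628., -97.,  29.])), (0.61, array([441., 248.,  60.])), (0.61, array([ 323., -191.,   55.])), (0.57, array([ 445., -252.,   56.]))]
```

>>> arm_command(
  deltas=[
    [0,-0.02,0,0],
    [0,-0.04,0,0],
    [0,-0.048,0,0],
  ],
  claw=0,
)

```text
time: 24.6
tool_pos: [604.0, 57.4, 146.6]
tcp_rot: [-1.574, 0.001, -1.47]
contact_force: [1.6, 0.1, -1.0]
grip_width: 19.7
```

>>> arm_command(
  deltas=[
    [-0.0199,-0.0088,-0.0196,0.38],
    [-0.0198,-0.0087,-0.0197,0.38],
    [-0.0196,-0.0088,-0.0198,0.38],
    [-0.0195,-0.0087,-0.0199,0.38],
    [-0.0194,-0.0088,-0.0201,0.38],
  ],
)

```text
time: 25.1
tool_pos: [497.0, 147.2, 191.0]
tcp_rot: [-1.57, 0.0, -1.504]
contact_force: [0.5, 0.5, -0.7]
grip_width: 59.8
```

>>> arm_command(
  deltas=[
    [-0.0192,-0.0087,-0.0202,0.38],
    [-0.0191,-0.0088,-0.0203,0.38],
    [-0.0189,-0.0087,-0.0205,0.38],
    [0,0,0,0],
    [0,0,0,0],
  ],
)

```text
time: 25.6
tool_pos: [433.6, 200.2, 217.1]
tcp_rot: [-1.569, 0.0, -1.522]
contact_force: [-0.9, 0.2, -0.3]
grip_width: 91.4
```

```bash
cat >> h.py <<'E'
def box(p,z,lo=(0,0,0)):
    """rectangle of the carton's top, from its mask cut to the bright top face"""
    m=vision.regions_of(p,'carton1'); out=[]
    for r in m[:2]:
        mk=r['mask'].astype(np.uint8); g=cv2.cvtColor(p['img'],cv2.COLOR_RGB2GRAY)
        b=((g>185)&(cv2.erode(mk,np.ones((1,1)))>0)).astype(np.uint8); b=cv2.morphologyEx(b,cv2.MORPH_CLOSE,np.ones((5,5)))
        cs=cv2.findContours(b,cv2.RETR_EXTERNAL,cv2.CHAIN_APPROX_NONE)[0]
        if not cs: continue
        c=max(cs,key=cv2.contourArea)[:,0]; W=np.array([fray(p,u,v,z)[:2] for u,v in c],np.float32)
        out.append((r['confidence'],cv2.boundingRect(c),cv2.minAreaRect(W)))
    return out
E
python3 - <<'E'
from h import *
o=bot.get_obs(); print(o['tool_pos'],o['tcp_rot'],o['grip_width'])
p=shot('wrist'); save(p,'w9.png'); print(find(p,'carton1')); print(*box(p,60),sep='\n')
E
```

```text
[433.60344587 200.24207839 217.138612  ] [-1.56911328e+00  1.34094538e-04 -1.52201143e+00] 91.40997321261592
[(0.61, array([432., 252.,  60.]))]
(0.79, (285, 112, 65, 44), ((433.5566711425781, 250.71502685546875), (63.533287048339844, 42.976417541503906), 2.904646635055542))
(0.28, (441, 236, 20, 15), ((592.6088256835938, 138.2812042236328), (24.73914337158203, 17.848066329956055), 0.903639554977417))
```

View pics/w9.png

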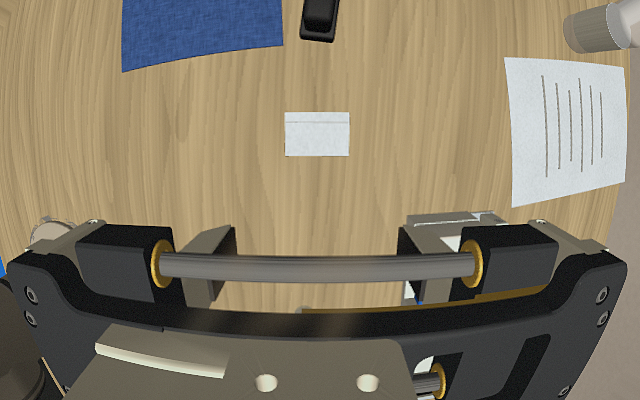

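The wrist view shows a single white carton at px (317,134). The measured rectangle is 63.5 x 43 mm at (433.5, 250.7), yaw 2.9°, which matches the carton's size.

>>> arm_command(
  deltas=[
    [-0.025,0.03,0.001,0],
    [-0.0252,0.03,0.001,0],
    [0,0.035,0,0],
    [0,0.035,0,0],
    [0,0.03,0,0],
  ],
)

```text
time: 26.25
tool_pos: [433.2, 249.6, 54.4]
tcp_rot: [-1.572, -0.001, -1.524]
contact_force: [-0.4, 0.3, 0.2]
grip_width: 91.8
```

>>> arm_command(
  deltas=[
    [0,0.014,0,0],
    [0,0,0,0],
    [0,0,0,0],
  ],
)

```text
time: 26.55
tool_pos: [433.7, 249.9, 42.6]
tcp_rot: [-1.571, -0.0, -1.524]
contact_force: [0.4, -0.3, 0.9]
grip_width: 91.7
```

>>> arm_command(
  deltas=[
    [0,0,0,0],
    [0,0,0,0],
    [0,0,0,0],
    [0,0,0,0],
    [0,0,0,0],
  ],
  claw=255,
)

```text
time: 27.05
tool_pos: [433.2, 250.3, 43.1]
tcp_rot: [-1.57, 0.0, -1.523]
contact_force: [-1.2, -0.5, 4.8]
grip_width: 63.8
```

>>> arm_command(
  deltas=[
    [0,-0.02,0,0],
    [0,-0.03,0,0],
    [0,-0.035,0,0],
    [0,-0.022,0,0],
    [0,0,0,0],
  ],
)

```text
time: 27.55
tool_pos: [434.8, 251.0, 152.5]
tcp_rot: [-1.565, 0.002, -1.523]
contact_force: [-0.3, 0.4, -1.7]
grip_width: 64.1
```

Run:
```python
from h import *
T=toolT(); print(T[:3,3]); planT(0,115,125,-90,8,T)
```

```text
[434.76171284 250.95489496 152.48595808]
[[0.0185, 0.0034, 0.0199, -0.37], [0.0186, 0.0034, 0.0198, -0.37], [0.0187, 0.0034, 0.0197, -0.37], [0.0188, 0.0035, 0.0195, -0.37], [0.019, 0.0034, 0.0194, -0.37]]
[[0.0191, 0.0035, 0.0193, -0.37], [0.0192, 0.0034, 0.0191, -0.37], [0.0193, 0.0035, 0.0191, -0.37]]
```

>>> arm_command(
  deltas=[
    [0.0185,0.0034,0.0199,-0.37],
    [0.0186,0.0034,0.0198,-0.37],
    [0.0187,0.0034,0.0197,-0.37],
    [0.0188,0.0035,0.0195,-0.37],
    [0.019,0.0034,0.0194,-0.37],
  ],
)

```text
time: 28.05
tool_pos: [536.8, 161.8, 130.5]
tcp_rot: [-1.573, -0.0, -1.491]
contact_force: [0.6, 0.6, -1.4]
grip_width: 64.1
```

>>> arm_command(
  deltas=[
    [0.0191,0.0035,0.0193,-0.37],
    [0.0192,0.0034,0.0191,-0.37],
    [0.0193,0.0035,0.0191,-0.37],
    [0,0,0,0],
    [0,0,0,0],
  ],
)

```text
time: 28.55
tool_pos: [598.1, 110.1, 120.2]
tcp_rot: [-1.574, 0.0, -1.473]
contact_force: [0.2, -0.9, -0.8]
grip_width: 63.9
```

Run:
```python
from h import *
t=np.load('tray.npy'); o=bot.get_obs(); print(w2t(t,o['tool_pos']),o['tcp_rot'],o['grip_width'],o['contact_force'])
p=shot('wrist'); save(p,'w10.png')
```

```text
[ -2.8 114.3 120.2] [-1.57404560e+00  3.43842819e-04 -1.47285237e+00] 63.8567779421618 [ 0.1954581  -0.87184465 -0.76756126]
```

>>> arm_command(
  deltas=[
    [0,0.01,0.0025,0],
    [0,0.012,0,0],
    [0,0.012,0,0],
    [0,0.007,0,0],
    [0,0,0,0],
  ],
)

```text
time: 29.1
tool_pos: [600.6, 110.5, 79.2]
tcp_rot: [-1.574, 0.0, -1.472]
contact_force: [0.8, -3.4, -3.0]
grip_width: 64.1
```

>>> arm_command(
  deltas=[
    [0,0.001,0,0],
    [0,0.001,0,0],
    [0,0,0,0],
    [0,0,0,0],
  ],
)

```text
time: 29.5
tool_pos: [601.1, 110.5, 79.1]
tcp_rot: [-1.572, 0.0, -1.472]
contact_force: [-2.1, -4.2, -1.5]
grip_width: 63.8
```

Run:
```python
from h import *
t=np.load('tray.npy'); o=bot.get_obs(); print(w2t(t,o['tool_pos']),o['tcp_rot'],o['contact_force'],o['moment'])
p=shot('wrist'); save(p,'w11.png'); q=shot('scene')
a=cv2.resize(p['img'][100:260,220:430,::-1],(560,427),interpolation=cv2.INTER_CUBIC)
b=cv2.resize(q['img'][180:290,330:430,::-1],(240,264),interpolation=cv2.INTER_CUBIC)
c=np.zeros((427,800,3),np.uint8); c[:,:560]=a; c[:264,560:]=b; cv2.imwrite('pics/w11c.png',c)
print(box(p,94)[:1])
```

```text
[  0.3 114.4  79.1] [-1.57191294e+00  7.37934207e-05 -1.47169450e+00] [-2.06498942 -4.16746291 -1.47354923] [-1.08796809e+00  5.37878364e-01  6.80529042e-04]
[(0.89, (248, 219, 138, 37), ((601.2354736328125, 123.22870635986328), (64.51016235351562, 18.092416763305664), 4.655374526977539))]
```

View pics/w11c.png

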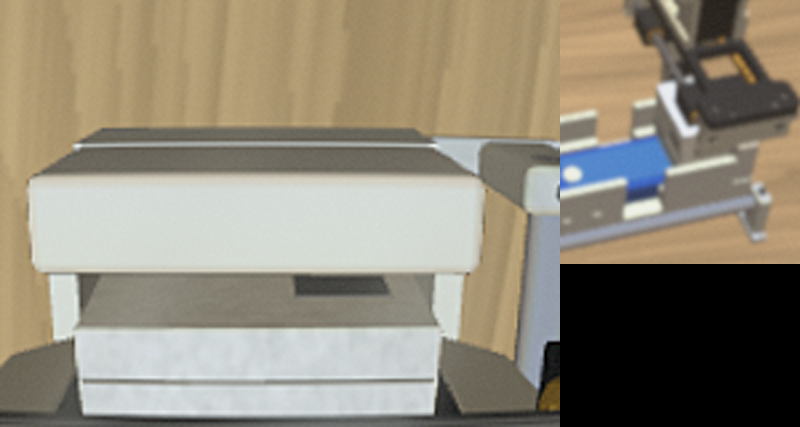

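Run:
```python
from h import *
t=np.load('tray.npy'); p=shot('wrist'); s=560/210
F=lambda X,Y,z:w2t(t,fray(p,220+X/s,100+Y/s,z))
print('wall inner',F(256,272,80),'outer',F(256,178,80)); print('carton top far edge',F(75,326,94),F(440,326,94),F(256,326,96),F(256,326,98))
print('carton at wall-top line', F(256,272,94))
```

```text
wall inner [  1.7 141.   80. ] outer [  1.7 158.7  80. ]
carton top far edge [-30.1 135.1  94. ] [ 34.  135.2  94. ] [  1.7 136.1  96. ] [  1.7 136.8  98. ]
carton at wall-top line [  1.7 145.1  94. ]
```

>>> arm_command(
  deltas=[
    [0.002,0,0,0],
    [0,0,0,0],
    [0,0,0,0],
  ],
)

```text
time: 30.0
tool_pos: [602.3, 109.1, 79.5]
tcp_rot: [-1.569, 0.001, -1.472]
contact_force: [0.0, 0.3, -0.9]
grip_width: 63.5
```

>>> arm_command(
  deltas=[
    [0,0.001,0,0],
    [0,0.001,0,0],
    [0,0,0,0],
    [0,0,0,0],
  ],
)

```text
time: 30.4
tool_pos: [602.1, 108.9, 77.9]
tcp_rot: [-1.57, 0.0, -1.472]
contact_force: [-2.0, 0.9, 5.5]
grip_width: 63.9
```

>>> arm_command(
  deltas=[
    [0,0,0,0],
    [0,0,0,0],
    [0,0,0,0],
    [0,-0.01,0,0],
    [0,-0.03,0,0],
  ],
  claw=20,
)

```text
time: 30.9
tool_pos: [600.0, 108.3, 115.2]
tcp_rot: [-1.577, 0.0, -1.472]
contact_force: [0.8, 0.1, -0.1]
grip_width: 84.4
```

>>> arm_command(
  deltas=[
    [0,-0.04,0,0],
    [0,-0.04,0,0],
    [0,-0.02,0,0],
    [0,0,0,0],
  ],
)

```text
time: 31.3
tool_pos: [603.5, 108.6, 221.7]
tcp_rot: [-1.563, -0.0, -1.472]
contact_force: [0.1, -1.0, -0.3]
grip_width: 84.9
```

Run:
```python
from h import *
t=np.load('tray.npy'); o=bot.get_obs(); print(w2t(t,o['tool_pos']),o['tcp_rot'])
p=shot('wrist'); save(p,'w12.png'); print([w2t(t,b) for a,b in find(p,'carton1')]); b=box(p,94)
for x in b: print(x, w2t(t,np.r_[x[2][0],94]))
q=shot('top'); print([(a,b.tolist()) for a,b in find(q,'carton1')])
plan(445,-320,220,-90,14)
```

```text
[  2.5 112.3 221.7] [-1.56270106e+00 -2.86108349e-04 -1.47179967e+00]
[array([  3. , 122.7,  93. ])]
(0.62, (279, 162, 70, 45), ((602.8544311523438, 114.25941467285156), (63.49730682373047, 41.64065170288086), 5.619182109832764)) [  2.4 118.   94. ]
[(0.89, [443.0, -252.0, 52.0]), (0.64, [326.0, -194.0, 57.0]), (0.57, [347.0, -310.0, 58.0])]
[[0.0294, -0.0003, -0.0141, 0.4], [0.0294, -0.0003, -0.0139, 0.4], [0.0295, -0.0003, -0.0137, 0.4], [0.0296, -0.0003, -0.0135, 0.4], [0.0297, -0.0003, -0.0133, 0.4]]
[[0.0298, -0.0003, -0.0131, 0.4], [0.0299, -0.0003, -0.0129, 0.4], [0.03, -0.0004, -0.0127, 0.4], [0.0301, -0.0003, -0.0124, 0.4], [0.0302, -0.0004, -0.0122, 0.4]]
[[0.0303, -0.0003, -0.012, 0.4], [0.0304, -0.0004, -0.0118, 0.4], [0.0305, -0.0003, -0.0116, 0.4], [0.0305, -0.0004, -0.0115, 0.4]]
```

Carton 1 stands upright near the wall: its top measures 63.5 x 42 mm at tray (2, 118), aligned. Next is carton 2.

>>> arm_command(
  deltas=[
    [0.0294,0,-0.0141,0.4],
    [0.0294,0,-0.0139,0.4],
    [0.0295,0,-0.0137,0.4],
    [0.0296,0,-0.0135,0.4],
    [0.0297,0,-0.0133,0.4],
  ],
  claw=0,
)

```text
time: 32.05
tool_pos: [545.0, -45.4, 215.8]
tcp_rot: [-1.573, 0.001, -1.507]
contact_force: [-0.4, -0.4, -0.3]
grip_width: 91.7
```

>>> arm_command(
  deltas=[
    [0.0298,0,-0.0131,0.4],
    [0.0299,0,-0.0129,0.4],
    [0.03,0,-0.0127,0.4],
    [0.0301,0,-0.0124,0.4],
    [0.0302,0,-0.0122,0.4],
  ],
)

```text
time: 32.55
tool_pos: [489.3, -198.3, 215.9]
tcp_rot: [-1.573, 0.001, -1.542]
contact_force: [-0.1, -0.1, -0.5]
grip_width: 91.9
```

>>> arm_command(
  deltas=[
    [0.0303,0,-0.012,0.4],
    [0.0304,0,-0.0118,0.4],
    [0.0305,0,-0.0116,0.4],
    [0.01,0,-0.0115,0.4],
    [0,0,0,0],
  ],
)

```text
time: 33.05
tool_pos: [444.0, -300.1, 216.0]
tcp_rot: [-1.573, 0.002, -1.572]
contact_force: [0.0, 1.1, 0.5]
grip_width: 91.4
```

>>> arm_command(
  deltas=[
    [0,0,0,0],
    [0,0,0,0],
  ],
)

```text
time: 33.25
tool_pos: [446.0, -298.2, 216.9]
tcp_rot: [-1.571, 0.001, -1.568]
contact_force: [0.3, 1.2, -0.2]
grip_width: 91.6
```

Run:
```python
from h import *
o=bot.get_obs(); print(o['tool_pos'],o['tcp_rot'],o['joint_positions'].round(2) if hasattr(o['joint_positions'],'round') else o['joint_positions'])
p=shot('wrist'); save(p,'w13.png'); print(find(p,'carton1'),find(p,'kidney_dish')); print(*box(p,60),sep='\n')
np.savez('w13.npz',**{k:p[k] for k in ['c2w','camera_matrix','img']})
```

```text
[ 445.99288255 -298.18042661  216.92753673] [-1.57090319e+00  8.17313822e-04 -1.56825761e+00] [-0.73  0.38  1.52  0.    1.24 -0.74]
[(0.95, array([ 450., -257.,   61.])), (0.77, array([ 334., -195.,   64.])), (0.63, array([ 350., -308.,   61.]))] []
(0.69, (283, 124, 67, 49), ((446.8755187988281, -260.9956359863281), (63.63433074951172, 45.53730773925781), 5.224674701690674))
```

View pics/w13.png

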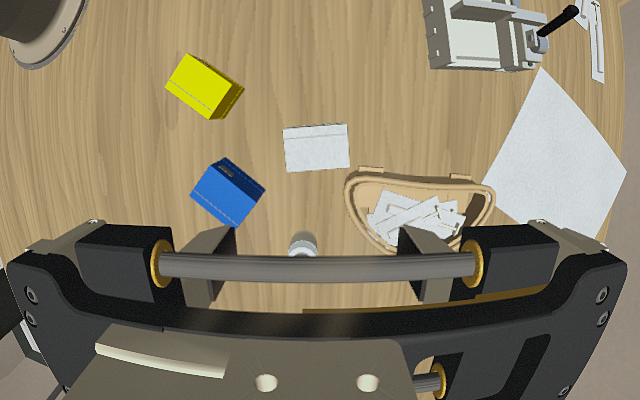

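The wrist view shows the white carton at px (316,147). The kidney dish's rim starts at px (347,185) and its top edge is at (370,170). Yellow and blue look-alikes stand to the left and the saline is at (303,243). I'll check the finger clearance to the dish.

Run:
```python
from h import *
p=dict(np.load('w13.npz'))
for u,v in [(346,190),(347,183),(352,177),(358,168),(370,167),(383,168),(383,178)]: print((u,v),fray(p,u,v,48).round(0))
print('corners'); 
for u,v in [(283,128),(347,124),(350,166),(287,172)]: print(fray(p,u,v,60).round(1))
print('saline',fray(p,303,235,75).round(0))
```

```text
(346, 190) [ 479. -308.   48.]
(347, 183) [ 480. -300.   48.]
(352, 177) [ 485. -294.   48.]
(358, 168) [ 491. -284.   48.]
(370, 167) [ 504. -283.   48.]
(383, 168) [ 518. -284.   48.]
(383, 178) [ 519. -294.   48.]
corners
[ 414.6 -242.    60. ]
[ 477.5 -237.8   60. ]
[ 481.4 -279.9   60. ]
[ 418.  -286.3   60. ]
saline [ 434. -348.   75.]
```

```bash
python3 -c "
from h import *
plan(447,-261,140,-84.8,3)"
```

```text
[[-0.0125, 0.0257, 0.0004, -1.68], [-0.0126, 0.0257, 0.0007, -1.68], [-0.0125, 0.0258, 0.0011, -1.68]]
```

>>> arm_command(
  deltas=[
    [-0.0125,0.0257,0.0004,-1.68],
    [-0.0126,0.0257,0.0007,-1.68],
    [-0.0125,0.0258,0.0011,-1.68],
    [0,0,0,0],
    [0,0,0,0],
  ],
)

```text
time: 33.95
tool_pos: [447.1, -261.8, 140.5]
tcp_rot: [-1.571, -0.0, -1.481]
contact_force: [0.3, -0.4, 0.4]
grip_width: 91.7
```

>>> arm_command(
  deltas=[
    [0,0.03,0,0],
    [0,0.03,0,0],
    [0,0.025,0,0],
    [0,0.01,0,0],
    [0,0,0,0],
  ],
)

```text
time: 34.45
tool_pos: [446.9, -262.3, 45.0]
tcp_rot: [-1.571, 0.0, -1.482]
contact_force: [-0.2, -0.5, 0.3]
grip_width: 92.0
```

>>> arm_command(
  deltas=[
    [0,0,0,0],
    [0,0,0,0],
  ],
)

```text
time: 34.65
tool_pos: [447.6, -262.6, 46.5]
tcp_rot: [-1.569, -0.002, -1.482]
contact_force: [-0.0, -0.8, -0.7]
grip_width: 91.7
```

>>> arm_command(
  deltas=[
    [-0.001,0.003,0,0],
    [0,0,0,0],
    [0,0,0,0],
  ],
)

```text
time: 34.95
tool_pos: [446.6, -260.7, 42.1]
tcp_rot: [-1.571, -0.0, -1.481]
contact_force: [-0.2, -0.6, 0.2]
grip_width: 92.0
```

>>> arm_command(
  deltas=[
    [0,0,0,0],
    [0,0,0,0],
    [0,0,0,0],
    [0,0,0,0],
    [0,0,0,0],
  ],
  claw=255,
)

```text
time: 35.45
tool_pos: [446.5, -260.8, 41.9]
tcp_rot: [-1.571, 0.0, -1.482]
contact_force: [-0.2, -0.0, 0.2]
grip_width: 63.9
```

>>> arm_command(
  deltas=[
    [0,-0.02,0,0],
    [0,-0.03,0,0],
    [0,-0.03,0,0],
    [0,-0.027,0,0],
    [0,0,0,0],
  ],
)

```text
time: 35.95
tool_pos: [448.2, -262.0, 152.2]
tcp_rot: [-1.566, -0.005, -1.482]
contact_force: [0.6, -0.6, -1.7]
grip_width: 63.9
```

>>> arm_command(
  deltas=[
    [0,0,0,0],
    [0,0,0,0],
  ],
)

```text
time: 36.15
tool_pos: [445.8, -260.1, 147.4]
tcp_rot: [-1.573, 0.002, -1.482]
contact_force: [-1.0, 0.2, -0.5]
grip_width: 63.2
```

Run:
```python
from h import *
T=toolT(); print(T[:3,3]); planT(0,66,145,-90,12,T)
p=shot('wrist'); print(box(p,T[2,3]+17)[:2])
```

```text
[ 445.78074061 -260.14735934  147.38082497]
[[-0.0256, 0.0002, 0.0157, -0.05], [-0.0256, 0.0002, 0.0157, -0.05], [-0.0255, 0.0002, 0.0157, -0.05], [-0.0255, 0.0002, 0.0157, -0.05], [-0.0255, 0.0002, 0.0157, -0.05]]
[[-0.0255, 0.0002, 0.0158, -0.05], [-0.0255, 0.0002, 0.0158, -0.05], [-0.0255, 0.0002, 0.0158, -0.05], [-0.0255, 0.0002, 0.0158, -0.05], [-0.0254, 0.0002, 0.0159, -0.05]]
[[-0.0255, 0.0002, 0.0159, -0.05], [-0.0254, 0.0002, 0.0159, -0.05]]
[(0.84, (248, 224, 137, 32), ((446.1205139160156, -247.1237030029297), (63.28477478027344, 15.67340087890625), 5.390702247619629))]
```

>>> arm_command(
  deltas=[
    [-0.0256,0,0.0157,-0.05],
    [-0.0256,0,0.0157,-0.05],
    [-0.0255,0,0.0157,-0.05],
    [-0.0255,0,0.0157,-0.05],
    [-0.0255,0,0.0157,-0.05],
  ],
)

```text
time: 36.75
tool_pos: [513.1, -125.2, 147.8]
tcp_rot: [-1.573, 0.001, -1.477]
contact_force: [-0.3, -0.7, -1.8]
grip_width: 63.5
```

>>> arm_command(
  deltas=[
    [-0.0255,0,0.0158,-0.05],
    [-0.0255,0,0.0158,-0.05],
    [-0.0255,0,0.0158,-0.05],
    [-0.0255,0,0.0158,-0.05],
    [-0.0254,0,0.0159,-0.05],
  ],
)

```text
time: 37.25
tool_pos: [579.7, 9.1, 147.6]
tcp_rot: [-1.573, 0.001, -1.473]
contact_force: [0.7, -0.3, -0.9]
grip_width: 63.6
```

>>> arm_command(
  deltas=[
    [-0.0255,0,0.0159,-0.05],
    [-0.0254,0,0.0159,-0.05],
    [0,0,0,0],
    [0,0,0,0],
    [0,0,0,0],
  ],
)

```text
time: 37.75
tool_pos: [605.8, 60.9, 148.1]
tcp_rot: [-1.572, -0.0, -1.472]
contact_force: [-0.6, 1.1, -0.8]
grip_width: 63.5
```

Run:
```python
from h import *
t=np.load('tray.npy'); o=bot.get_obs(); print(w2t(t,o['tool_pos']),o['tcp_rot'],o['grip_width'],o['contact_force'])
p=shot('wrist'); save(p,'w14.png'); print([w2t(t,b) for a,b in find(p,'carton1')])
for b in box(p,o['tool_pos'][2]+17): print(b,w2t(t,np.r_[b[2][0],0]))
for b in box(p,94): print(w2t(t,np.r_[b[2][0],0]),b[2])
```

```text
[  0.   64.7 148.1] [-1.57249088e+00 -5.61340883e-05 -1.47159034e+00] 63.48375197364245 [-0.63887893  1.12841253 -0.77856873]
[array([  1.7,  79.6, 163. ]), array([  3.7, 119.6,  94. ])]
(0.88, (248, 224, 137, 31), ((605.9697875976562, 74.04116821289062), (63.29597091674805, 15.58887767791748), 5.7991042137146)) [ 1.5 77.7  0. ]
(0.61, (270, 106, 97, 67), ((602.0086669921875, 119.83123779296875), (40.95143127441406, 28.39356803894043), 5.689430236816406)) [  2.1 123.6   0. ]
[ 1.4 47.   0. ] ((608.922119140625, 43.516021728515625), (97.42304229736328, 23.993873596191406), 5.799106121063232)
[  2.3 117.7   0. ] ((602.8251342773438, 113.99456024169922), (63.03101348876953, 43.70241928100586), 5.689423084259033)
```

>>> arm_command(
  deltas=[
    [0,0.02,0,0],
    [0,0.02,0,0],
    [0,0.015,0,0],
    [0,0.01,0,0],
    [0,0,0,0],
  ],
)

```text
time: 38.45
tool_pos: [605.5, 61.3, 82.6]
tcp_rot: [-1.573, 0.0, -1.472]
contact_force: [0.8, -0.1, -0.9]
grip_width: 63.7
```

>>> arm_command(
  deltas=[
    [0,0.002,0,0],
    [0,0.001,0,0],
    [0,0,0,0],
    [0,0,0,0],
  ],
)

```text
time: 38.85
tool_pos: [606.6, 61.7, 81.4]
tcp_rot: [-1.57, -0.0, -1.471]
contact_force: [-0.1, 0.0, -1.3]
grip_width: 63.6
```

>>> arm_command(
  deltas=[
    [0,0.002,0,0],
    [0,0.002,0,0],
    [0,0,0,0],
    [0,0,0,0],
  ],
)

```text
time: 39.25
tool_pos: [606.3, 61.7, 76.8]
tcp_rot: [-1.571, 0.0, -1.471]
contact_force: [0.3, -0.3, -1.5]
grip_width: 63.9
```

>>> arm_command(
  deltas=[
    [0,0.001,0,0],
    [0,0,0,0],
    [0,0,0,0],
  ],
)

```text
time: 39.55
tool_pos: [606.4, 61.7, 75.9]
tcp_rot: [-1.571, 0.0, -1.471]
contact_force: [0.2, 0.6, -1.3]
grip_width: 63.9
```

>>> arm_command(
  deltas=[
    [0,0.0007,0,0],
    [0,0,0,0],
  ],
)

```text
time: 39.75
tool_pos: [606.4, 61.7, 75.9]
tcp_rot: [-1.57, -0.0, -1.471]
contact_force: [-2.4, -0.2, 3.7]
grip_width: 63.6
```

>>> arm_command(
  deltas=[
    [0,0,0,0],
    [0,0,0,0],
    [0,0,0,0],
    [0,-0.01,0,0],
    [0,-0.03,0,0],
  ],
  claw=20,
)

```text
time: 40.25
tool_pos: [604.6, 61.7, 113.3]
tcp_rot: [-1.577, 0.001, -1.471]
contact_force: [-0.8, -0.4, 0.8]
grip_width: 84.7
```

>>> arm_command(
  deltas=[
    [0,-0.04,0,0],
    [0,-0.04,0,0],
    [0,-0.01,0,0],
    [0,0,0,0],
    [0,0,0,0],
  ],
)

```text
time: 40.75
tool_pos: [605.7, 61.7, 204.2]
tcp_rot: [-1.572, 0.0, -1.471]
contact_force: [0.5, 0.5, -0.9]
grip_width: 84.5
```

Run:
```python
from h import *
t=np.load('tray.npy'); o=bot.get_obs(); print(w2t(t,o['tool_pos']),o['tcp_rot'])
p=shot('wrist'); save(p,'w15.png')
for b in box(p,94): print(w2t(t,np.r_[b[2][0],0]),b)
q=shot('top'); save(q,'top15.png'); print([(a,w2t(t,b)) for n in ['follower','cam_lever','lever_tip'] for a,b in find(q,n)])
s=shot('scene'); print([(a,w2t(t,b)) for n in ['follower','cam_lever','carton1'] for a,b in find(s,n)])
planT(0,-135,200,0,12)
```

```text
[  0.   65.4 204.2] [-1.57245998e+00  2.35638907e-04 -1.47106023e+00]
[ 2.5 64.1  0. ] (0.78, (281, 172, 74, 49), ((608.2671508789062, 60.65970230102539), (63.66645812988281, 43.21147918701172), 4.765670299530029))
[  2.5 118.2   0. ] (0.72, (280, 108, 76, 53), ((602.9314575195312, 114.43647003173828), (62.94003677368164, 43.81789016723633), 5.9704365730285645))
[(0.73, array([  73.1, -121.5,   94. ])), (0.65, array([  58.7, -105. ,   82. ])), (0.55, array([-147.1,  391. ,   63. ])), (0.67, array([  70.1, -121.2,   88. ]))]
[(0.63, array([  75.4, -118.7,   77. ])), (0.75, array([  76.3, -119.8,   98. ])), (0.35, array([ 31.5, -45. ,  43. ])), (0.94, array([-289.5, -159.6,   46. ])), (0.83, array([22.6, 57.4, 90. ])), (0.81, array([ 14. , 111.6,  91. ])), (0.71, array([-278.5, -280.3,   47. ]))]
[[0.0167, 0.0004, -0.0001, -7.5], [0.0165, 0.0004, -0.0022, -7.5], [0.0161, 0.0004, -0.0044, -7.5], [0.0154, 0.0004, -0.0064, -7.5], [0.0144, 0.0004, -0.0084, -7.5]]
[[0.0132, 0.0004, -0.0102, -7.5], [0.0118, 0.0004, -0.0118, -7.5], [0.0101, 0.0004, -0.0133, -7.5], [0.0083, 0.0004, -0.0145, -7.5], [0.0064, 0.0005, -0.0155, -7.5]]
[[0.0043, 0.0004, -0.0161, -7.5], [0.0021, 0.0005, -0.0166, -7.5]]
```

Both cartons stand in line on the tray, at y≈64 and 118. Now the hand goes behind the follower.

>>> arm_command(
  deltas=[
    [0.0167,0,0,-7.5],
    [0.0165,0,-0.0022,-7.5],
    [0.0161,0,-0.0044,-7.5],
    [0.0154,0,-0.0064,-7.5],
    [0.0144,0,-0.0084,-7.5],
  ],
  claw=255,
)

```text
time: 41.75
tool_pos: [614.5, -22.0, 205.2]
tcp_rot: [-1.571, -0.0, -0.811]
contact_force: [-0.3, -0.3, 0.4]
grip_width: 49.5
```

>>> arm_command(
  deltas=[
    [0.0132,0,-0.0102,-7.5],
    [0.0118,0,-0.0118,-7.5],
    [0.0101,0,-0.0133,-7.5],
    [0.0083,0,-0.0145,-7.5],
    [0.0064,0,-0.0155,-7.5],
  ],
)

```text
time: 42.25
tool_pos: [622.6, -105.2, 205.2]
tcp_rot: [-1.571, -0.0, -0.157]
contact_force: [-0.1, 0.1, -0.1]
grip_width: 8.9
```

>>> arm_command(
  deltas=[
    [0.0043,0,-0.0161,-7.5],
    [0.0021,0,-0.0166,-7.5],
    [0,0,0,0],
    [0,0,0,0],
  ],
)

```text
time: 42.65
tool_pos: [625.7, -137.5, 205.0]
tcp_rot: [-1.57, 0.0, 0.095]
contact_force: [-0.8, -0.3, -1.0]
grip_width: 0.4
```

Run:
```python
from h import *
t=np.load('tray.npy'); o=bot.get_obs(); print(w2t(t,o['tool_pos']),o['tcp_rot'],o['grip_width'])
p=shot('wrist'); save(p,'w16.png'); print([(a,w2t(t,b)) for n in ['follower','cam_lever'] for a,b in find(p,n)])
P=np.array([[x,y,90.] for x in(-34,30) for y in(-96,-104)]); print(proj(p['camera_matrix'],p['c2w'],t2w(t,P)).round(0).tolist())
```

```text
[ 1.000e-01 -1.348e+02  2.050e+02] [-1.57012333e+00  1.82695704e-04  9.54014597e-02] 0.41795307528212705
[(0.89, array([  -0.4, -102.1,   91. ])), (0.71, array([ -71.9, -325.1,   35. ])), (0.2, array([-3.5, 16.8, 33. ]))]
[[361.0, 154.0], [352.0, 154.0], [359.0, 224.0], [350.0, 224.0]]
```

>>> arm_command(
  deltas=[
    [0,0.04,0,0],
    [0,0.04,0,0],
    [0,0.035,0,0],
    [0,0.028,0,0],
    [0,0,0,0],
  ],
)

```text
time: 43.3
tool_pos: [623.2, -135.9, 58.0]
tcp_rot: [-1.567, 0.008, 0.099]
contact_force: [-0.2, -0.5, 0.2]
grip_width: 0.4
```

>>> arm_command(
  deltas=[
    [0,0,0.012,0],
    [0,0,0.015,0],
    [0,0,0.018,0],
    [0,0,0.018,0],
    [0,0,0.018,0],
  ],
)

```text
time: 43.8
tool_pos: [618.8, -56.8, 64.4]
tcp_rot: [-1.574, -0.004, 0.1]
contact_force: [1.3, -6.1, -4.4]
grip_width: 0.4
```

>>> arm_command(
  deltas=[
    [0,0,0.018,0],
    [0,0,0.015,0],
    [0,0,0.012,0],
    [0,0,0,0],
  ],
)

```text
time: 44.2
tool_pos: [614.1, -10.3, 64.4]
tcp_rot: [-1.571, -0.004, 0.102]
contact_force: [0.1, 0.4, -0.2]
grip_width: 0.5
```

Run:
```python
from h import *
t=np.load('tray.npy'); o=bot.get_obs(); print(w2t(t,o['tool_pos']),o['tcp_rot'],o['contact_force'])
```

```text
[ 1.2 -7.  64.4] [-1.57122741 -0.00351253  0.10150182] [ 0.10953394  0.38779323 -0.17276587]
```

>>> arm_command(
  deltas=[
    [0,0,0.006,0],
    [0,0,0.006,0],
    [0,0,0.006,0],
    [0,0,0.004,0],
    [0,0,0,0],
  ],
)

```text
time: 44.7
tool_pos: [612.0, 9.6, 63.7]
tcp_rot: [-1.571, -0.003, 0.1]
contact_force: [1.1, -2.4, 2.9]
grip_width: 0.6
```

>>> arm_command(
  deltas=[
    [0,0,0.003,0],
    [0,0,0.003,0],
    [0,0,0.002,0],
    [0,0,0,0],
  ],
)

```text
time: 45.1
tool_pos: [611.1, 17.0, 63.2]
tcp_rot: [-1.572, -0.002, 0.099]
contact_force: [1.5, -5.2, 4.3]
grip_width: 0.7
```

Run:
```python
from h import *
t=np.load('tray.npy'); o=bot.get_obs(); print(w2t(t,o['tool_pos']),o['tcp_rot'],o['contact_force'])
```

```text
[ 1.  20.4 63.2] [-1.57169809 -0.00223138  0.0992266 ] [ 1.52146273 -5.17519375  4.26263299]
```

>>> arm_command(
  deltas=[
    [0,0,0.001,0],
    [0,0,0.001,0],
    [0,0,0.001,0],
    [0,0,0,0],
  ],
)

```text
time: 45.5
tool_pos: [610.9, 19.7, 63.2]
tcp_rot: [-1.572, -0.002, 0.099]
contact_force: [1.0, -5.3, 4.8]
grip_width: 0.4
```

>>> arm_command(
  deltas=[
    [0,0,0.001,0],
    [0,0,0.0005,0],
    [0,0,0,0],
  ],
)

```text
time: 45.8
tool_pos: [610.7, 21.1, 63.2]
tcp_rot: [-1.572, -0.002, 0.099]
contact_force: [1.3, -5.2, 4.9]
grip_width: 0.2
```

>>> arm_command(
  deltas=[
    [0,0,0.0005,0],
    [0,0,0.0005,0],
    [0,0,0,0],
  ],
)

```text
time: 46.1
tool_pos: [610.6, 22.1, 63.2]
tcp_rot: [-1.572, -0.002, 0.099]
contact_force: [0.3, -5.3, 4.5]
grip_width: 0.3
```

>>> arm_command(
  deltas=[
    [0,0,0.0005,0],
    [0,0,0.0005,0],
    [0,0,0,0],
  ],
)

```text
time: 46.4
tool_pos: [610.7, 22.2, 63.2]
tcp_rot: [-1.573, -0.002, 0.099]
contact_force: [0.7, -9.9, 5.4]
grip_width: 0.2
```

>>> arm_command(
  deltas=[
    [0,0,0.0005,0],
    [0,0,0.0005,0],
    [0,0,0,0],
  ],
)

```text
time: 46.7
tool_pos: [610.7, 22.2, 63.3]
tcp_rot: [-1.574, -0.002, 0.099]
contact_force: [0.8, -12.5, 4.9]
grip_width: 0.5
```

>>> arm_command(
  deltas=[
    [0,0,0.0005,0],
    [0,0,0.0005,0],
    [0,0,0,0],
  ],
)

```text
time: 47.0
tool_pos: [610.7, 22.2, 63.3]
tcp_rot: [-1.576, -0.002, 0.099]
contact_force: [0.9, -16.7, 4.6]
grip_width: 0.4
```

The row is snug. The plate stopped at hand y=22.2 (face ≈ 52.5 against 52 expected) while force rose from 5 to 17 N. I'll back off, then nudge the lever over from its +y side.

>>> arm_command(
  deltas=[
    [0,0,-0.004,0],
    [0,0,-0.006,0],
    [0,-0.03,0,0],
    [0,-0.04,0,0],
    [0,-0.04,0,0],
  ],
)

```text
time: 47.5
tool_pos: [609.6, 16.6, 172.6]
tcp_rot: [-1.569, 0.003, 0.1]
contact_force: [0.0, -0.8, 0.3]
grip_width: 0.6
```

>>> arm_command(
  deltas=[
    [0,-0.03,0,0],
    [0,0,0,0],
    [0,0,0,0],
  ],
)

```text
time: 47.8
tool_pos: [610.2, 16.4, 202.2]
tcp_rot: [-1.57, -0.0, 0.1]
contact_force: [-0.7, 0.0, -0.1]
grip_width: 0.6
```

Run:
```python
from h import *
t=np.load('tray.npy'); o=bot.get_obs(); print(w2t(t,o['tool_pos']),o['tcp_rot'],o['grip_width'])
planT(72,75,200,-90,12)
```

```text
[  0.   19.9 202.2] [-1.57010905e+00 -1.84097536e-04  9.99844453e-02] 0.5856034571058858
[[0.006, 0.0002, 0.0046, 7.5], [0.0054, 0.0002, 0.0053, 7.5], [0.0046, 0.0002, 0.006, 7.5], [0.0038, 0.0002, 0.0065, 7.5], [0.0029, 0.0002, 0.007, 7.5]]
[[0.002, 0.0002, 0.0073, 7.5], [0.001, 0.0002, 0.0075, 7.5], [0.0, 0.0002, 0.0075, 7.5], [-0.001, 0.0001, 0.0075, 7.5], [-0.0019, 0.0002, 0.0073, 7.5]]
[[-0.0029, 0.0001, 0.007, 7.5], [-0.0038, 0.0002, 0.0065, 7.5]]
```

>>> arm_command(
  deltas=[
    [0.006,0,0.0046,7.5],
    [0.0054,0,0.0053,7.5],
    [0.0046,0,0.006,7.5],
    [0.0038,0,0.0065,7.5],
    [0.0029,0,0.007,7.5],
  ],
)

```text
time: 48.3
tool_pos: [637.2, 42.3, 199.6]
tcp_rot: [-1.573, 0.004, -0.56]
contact_force: [0.2, 0.9, 0.1]
grip_width: 0.3
```

>>> arm_command(
  deltas=[
    [0.002,0,0.0073,7.5],
    [0.001,0,0.0075,7.5],
    [0,0,0.0075,7.5],
    [-0.001,0,0.0075,7.5],
    [-0.0019,0,0.0073,7.5],
  ],
)

```text
time: 48.8
tool_pos: [664.8, 68.1, 199.4]
tcp_rot: [-1.575, 0.002, -1.215]
contact_force: [-0.6, 0.5, -0.3]
grip_width: -0.1
```

>>> arm_command(
  deltas=[
    [-0.0029,0,0.007,7.5],
    [-0.0038,0,0.0065,7.5],
    [0,0,0,0],
    [0,0,0,0],
  ],
)

```text
time: 49.2
tool_pos: [675.8, 78.0, 200.3]
tcp_rot: [-1.574, 0.0, -1.467]
contact_force: [0.6, 0.4, -0.8]
grip_width: 0.4
```

Run:
```python
from h import *
t=np.load('tray.npy'); o=bot.get_obs(); print(w2t(t,o['tool_pos']),o['tcp_rot'],o['grip_width'])
p=shot('wrist'); save(p,'w17.png'); np.savez('w17.npz',**{k:p[k] for k in ['c2w','camera_matrix','img']})
for b in box(p,94): print(w2t(t,np.r_[b[2][0],0]),b)
print([(n,a,w2t(t,b)) for n in ['follower','cam_lever','lever_tip'] for a,b in find(p,n)])
```

```text
[ 71.4  74.7 200.3] [-1.57408130e+00  4.76201558e-04 -1.46724025e+00] 0.4490906024841583
[ 2.7 74.5  0. ] (0.97, (202, 171, 71, 51), ((607.5126953125, 71.02201843261719), (63.29935836791992, 44.90415573120117), 5.535364627838135))
[  2.6 118.1   0. ] (0.91, (199, 119, 73, 55), ((603.0494995117188, 114.38164520263672), (63.84925079345703, 45.855411529541016), 5.463566780090332))
[('follower', 0.8, array([46.8, 48. , 82. ]))]
```

>>> arm_command(
  deltas=[
    [0,0.03,0,0],
    [0,0.03,0,0],
    [0,0.008,0,0],
    [0,0,0,0],
  ],
)

```text
time: 49.85
tool_pos: [675.9, 77.8, 133.1]
tcp_rot: [-1.574, 0.0, -1.471]
contact_force: [0.0, -0.9, 0.5]
grip_width: 0.7
```

>>> arm_command(
  deltas=[
    [0.008,0,0,0],
    [0.006,0,0,0],
    [0.005,0,0,0],
    [0.004,0,0,0],
    [0.004,0,0,0],
  ],
)

```text
time: 50.35
tool_pos: [679.5, 50.7, 134.8]
tcp_rot: [-1.57, 0.0, -1.471]
contact_force: [-0.3, 0.5, -0.1]
grip_width: 0.2
```

>>> arm_command(
  deltas=[
    [0.004,0,0,0],
    [0.004,0,0,0],
    [0.004,0,0,0],
    [0.003,0,0,0],
    [0,0,0,0],
  ],
)

```text
time: 50.85
tool_pos: [680.8, 35.6, 134.1]
tcp_rot: [-1.571, -0.0, -1.472]
contact_force: [-0.4, 0.4, 0.5]
grip_width: 0.1
```

>>> arm_command(
  deltas=[
    [0.003,0,0,0],
    [0.003,0,0,0],
    [0.002,0,0,0],
    [0,0,0,0],
  ],
)

```text
time: 51.25
tool_pos: [681.6, 27.8, 134.1]
tcp_rot: [-1.571, -0.0, -1.471]
contact_force: [0.7, -0.2, -0.0]
grip_width: 0.8
```

Run:
```python
from h import *
t=np.load('tray.npy'); o=bot.get_obs(); print(w2t(t,o['tool_pos']),o['tcp_rot'],o['contact_force'])
p=shot('wrist'); np.savez('w18.npz',**{k:p[k] for k in ['c2w','camera_matrix','img']})
for b in box(p,94): print(w2t(t,np.r_[b[2][0],0]),b)
print([(n,a,w2t(t,b)) for n in ['follower','cam_lever'] for a,b in find(p,n)])
s=shot('scene'); print([(n,a,w2t(t,b)) for n in ['follower','cam_lever','lever_tip'] for a,b in find(s,n)])
r=vision.regions_of(s,'cam_lever'); 
if r:
    ys,xs=np.nonzero(r[0]['mask']); i=ys.argmin(); print('lever px top',xs[i],ys[i],'bottom',xs[ys.argmax()],ys.max())
    def pj(P):
        q=s['camera_matrix']@(np.linalg.inv(s['c2w'])@np.r_[P,1])[:3]; return (q[:2]/q[2]).round(1)
    for th in (.6,.8,1.,1.2,1.4,1.75): print(th,pj(t2w(t,[72,21-69*np.cos(th)+8*np.sin(th),74+69*np.sin(th)+8*np.cos(th)])[0]))
```

```text
[ 72.1  24.2 134.1] [-1.57094024e+00 -5.57444659e-05 -1.47144449e+00] [ 0.6929211  -0.15804949 -0.03002913]
[ 2.7 73.5  0. ] (0.7, (162, 113, 93, 70), ((607.6024780273438, 69.96632385253906), (63.09880828857422, 43.42352294921875), 5.739959716796875))
[('follower', 0.92, array([60.2, 41.6, 82. ])), ('cam_lever', 0.87, array([72.3, 21.3, 83. ]))]
[('follower', 0.88, array([78.7, 15.6, 65. ])), ('cam_lever', 0.61, array([ 77.4,  11.8, 104. ])), ('lever_tip', 0.69, array([ 75.2,  10. , 102. ]))]
lever px top 346 241 bottom 347 273
0.6 [326.4 256.4]
0.8 [331.8 251.9]
1.0 [338.3 247.9]
1.2 [345.3 244.7]
1.4 [352.7 242.4]
1.75 [365.3 240.9]
```

>>> arm_command(
  deltas=[
    [-0.003,-0.01,0,0],
    [0,-0.03,0,0],
    [0.011,0,0,0],
    [0.011,0,0,0],
    [0,0,0,0],
  ],
  claw=144,
)

```text
time: 52.2
tool_pos: [683.2, 7.4, 173.6]
tcp_rot: [-1.572, -0.0, -1.473]
contact_force: [0.5, 0.4, -0.3]
grip_width: 35.8
```

>>> arm_command(
  deltas=[
    [0,0,0,0],
    [0,0.02,0,0],
    [0,0.023,0,0],
    [0,0,0,0],
    [0,0,0,0],
  ],
)

```text
time: 52.7
tool_pos: [683.2, 9.6, 130.8]
tcp_rot: [-1.572, 0.001, -1.471]
contact_force: [0.9, -0.1, 1.2]
grip_width: 40.0
```

Run:
```python
from h import *
t=np.load('tray.npy'); o=bot.get_obs(); print(w2t(t,o['tool_pos']),o['tcp_rot'],o['contact_force'],o['grip_width'])
```

```text
[ 71.9   5.9 130.8] [-1.57230501e+00  5.34789393e-04 -1.47093015e+00] [ 0.89266592 -0.07798183  1.159936  ] 39.97901056278183
```

>>> arm_command(
  deltas=[
    [0,0,0,0],
    [0,0,0,0],
    [0,0,0,0],
    [0,0,0,0],
  ],
  claw=255,
)

```text
time: 53.1
tool_pos: [683.3, 9.2, 131.9]
tcp_rot: [-1.571, -0.0, -1.471]
contact_force: [-3.9, -0.8, 6.3]
grip_width: 13.2
```

>>> arm_command(
  deltas=[
    [0,0.001,0,0],
    [0,0.001,0,0],
    [0,0,0,0],
  ],
)

```text
time: 53.4
tool_pos: [683.4, 8.7, 131.7]
tcp_rot: [-1.57, -0.001, -1.471]
contact_force: [-6.3, -1.6, 10.4]
grip_width: 13.3
```

>>> arm_command(
  deltas=[
    [0.003,0.0012,0,0],
    [0.003,0.0012,0,0],
    [0,0,0,0],
  ],
)

```text
time: 53.7
tool_pos: [684.1, 2.6, 129.6]
tcp_rot: [-1.569, -0.001, -1.472]
contact_force: [-5.2, -1.2, 11.6]
grip_width: 13.3
```

>>> arm_command(
  deltas=[
    [0.003,0.0014,0,0],
    [0.0028,0.0014,0,0],
    [0,0,0,0],
  ],
)

```text
time: 54.0
tool_pos: [684.7, -3.4, 126.6]
tcp_rot: [-1.569, -0.001, -1.472]
contact_force: [-6.6, -3.0, 11.9]
grip_width: 13.1
```

>>> arm_command(
  deltas=[
    [0.0028,0.0016,0,0],
    [0.0027,0.0016,0,0],
    [0,0,0,0],
  ],
)

```text
time: 54.3
tool_pos: [685.2, -9.1, 123.1]
tcp_rot: [-1.569, -0.002, -1.472]
contact_force: [-5.1, -3.2, 10.1]
grip_width: 13.4
```

>>> arm_command(
  deltas=[
    [0.0026,0.0018,0,0],
    [0.0026,0.0018,0,0],
    [0,0,0,0],
  ],
)

```text
time: 54.6
tool_pos: [685.7, -14.4, 119.2]
tcp_rot: [-1.57, -0.002, -1.472]
contact_force: [-5.4, -4.6, 9.7]
grip_width: 13.5
```

>>> arm_command(
  deltas=[
    [0.0024,0.002,0,0],
    [0.0024,0.002,0,0],
    [0.0022,0.0022,0,0],
    [0.0022,0.0023,0,0],
    [0,0,0,0],
  ],
)

```text
time: 55.1
tool_pos: [686.6, -23.7, 110.2]
tcp_rot: [-1.57, -0.002, -1.472]
contact_force: [-3.5, -3.7, 7.2]
grip_width: 14.0
```

>>> arm_command(
  deltas=[
    [0.002,0.0025,0,0],
    [0.0019,0.0024,0,0],
    [0.0017,0.0026,0,0],
    [0.0017,0.0026,0,0],
    [0,0,0,0],
  ],
)

```text
time: 55.6
tool_pos: [687.2, -31.1, 99.7]
tcp_rot: [-1.571, -0.002, -1.472]
contact_force: [-4.5, -4.6, 6.1]
grip_width: 13.6
```

>>> arm_command(
  deltas=[
    [0.0014,0.0028,0,0],
    [0.0014,0.0028,0,0],
    [0.0012,0.0029,0,0],
    [0.0012,0.0029,0,0],
    [0,0,0,0],
  ],
)

```text
time: 56.1
tool_pos: [687.7, -36.4, 88.0]
tcp_rot: [-1.571, -0.002, -1.472]
contact_force: [-3.0, -5.2, 5.2]
grip_width: 13.3
```

Run:
```python
from h import *
t=np.load('tray.npy'); o=bot.get_obs(); print(w2t(t,o['tool_pos']),o['tcp_rot'],o['contact_force'],o['grip_width'])
```

```text
[ 71.9 -40.3  88. ] [-1.57082254 -0.00190194 -1.47185462] [-2.97528866 -5.16557495  5.23053265] 13.265336896035018
```

>>> arm_command(
  deltas=[
    [0.0008,0.003,0,0],
    [0.0006,0.003,0,0],
    [0.0003,0.003,0,0],
    [0,0.0015,0,0],
    [0,0,0,0],
  ],
)

```text
time: 56.6
tool_pos: [688.0, -38.8, 77.7]
tcp_rot: [-1.571, -0.003, -1.472]
contact_force: [-3.4, -7.6, 4.2]
grip_width: 13.5
```

>>> arm_command(
  deltas=[
    [0,0.001,0,0],
    [0,0,0,0],
  ],
)

```text
time: 56.8
tool_pos: [688.0, -38.9, 76.8]
tcp_rot: [-1.571, -0.003, -1.472]
contact_force: [-3.8, -7.8, 5.1]
grip_width: 13.5
```

>>> arm_command(
  deltas=[
    [0,0,0,0],
    [0,0,0,0],
    [0,0,0,0],
    [0,-0.02,0,0],
    [0,-0.04,0,0],
  ],
  claw=144,
)

```text
time: 57.3
tool_pos: [686.0, -35.6, 132.4]
tcp_rot: [-1.578, 0.002, -1.471]
contact_force: [1.8, 0.5, 0.4]
grip_width: 39.3
```

>>> arm_command(
  deltas=[
    [0.02,-0.04,0,0],
    [0.02,-0.04,0,0],
    [0,0,0,0],
    [0,0,0,0],
  ],
)

```text
time: 57.7
tool_pos: [692.3, -76.4, 216.6]
tcp_rot: [-1.569, -0.0, -1.472]
contact_force: [0.3, 0.3, -0.4]
grip_width: 40.2
```

Run:
```python
from h import *
t=np.load('tray.npy'); o=bot.get_obs(); print(w2t(t,o['tool_pos']),o['contact_force'])
p=shot('wrist'); save(p,'w19.png'); np.savez('w19.npz',**{k:p[k] for k in ['c2w','camera_matrix','img']})
for b in box(p,94): print(w2t(t,np.r_[b[2][0],0]),b)
print([(n,a,w2t(t,b)) for n in ['follower','cam_lever','lever_tip'] for a,b in find(p,n)])
s=shot('scene'); print([(n,a,w2t(t,b)) for n in ['follower','cam_lever','lever_tip'] for a,b in find(s,n)])
a=cv2.resize(p['img'][90:290,170:370,::-1],(560,560),interpolation=cv2.INTER_CUBIC)
b=cv2.resize(s['img'][180:310,300:420,::-1],(240,260),interpolation=cv2.INTER_CUBIC)
c=np.zeros((560,800,3),np.uint8); c[:,:560]=a; c[:260,560:]=b; cv2.imwrite('pics/fin.png',c)
```

```text
[ 72.5 -80.6 216.6] [ 0.32382988  0.3005454  -0.37440027]
[-269.3 -136.2    0. ] (0.94, (41, 218, 21, 21), ((357.78173828125, -165.71437072753906), (36.85308837890625, 32.405364990234375), 52.812931060791016))
[-3.4 96.1  0. ] (0.73, (204, 0, 55, 6), ((599.2914428710938, 91.84396362304688), (5.454716205596924, 51.191810607910156), 88.94347381591797))
[('follower', 0.73, array([70.1, 39.6, 84. ])), ('lever_tip', 0.91, array([ 77.1, -11.3,  83. ]))]
[('follower', 0.67, array([74.1, 29.2, 78. ])), ('cam_lever', 0.52, array([ 73.1, -10.9,  86. ])), ('lever_tip', 0.63, array([ 74.2, -10. ,  82. ]))]
```

View pics/fin.png

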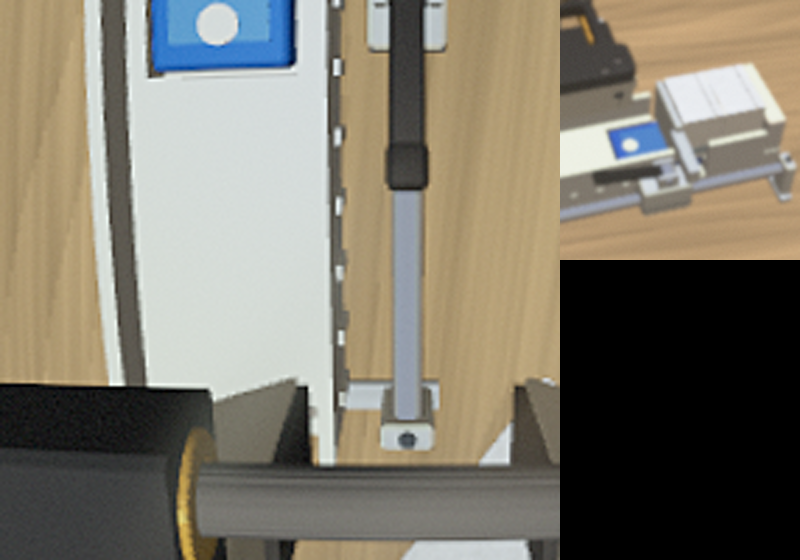

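The lever lies flat at crop px (405,100) with its tip seen at z≈82. The brick sits flat in the pocket and both cartons stand in a row ahead of the plate. Last, I'll check the plate-carton gap numerically and locate the bystanders.

>>> arm_command(
  deltas=[
    [-0.03,0,-0.015,0],
    [-0.03,0,-0.015,0],
    [-0.03,0,-0.015,0],
    [-0.02,0,-0.015,0],
    [0,0,0,0],
  ],
)

```text
time: 58.65
tool_pos: [619.7, 30.0, 216.2]
tcp_rot: [-1.571, 0.001, -1.468]
contact_force: [0.1, -0.4, 0.4]
grip_width: 39.8
```

>>> arm_command(
  deltas=[
    [0,0,0,0],
    [0,0,0,0],
  ],
)

```text
time: 58.85
tool_pos: [622.0, 26.5, 215.7]
tcp_rot: [-1.57, -0.0, -1.472]
contact_force: [0.9, -0.5, 0.3]
grip_width: 40.1
```

Run:
```python
from h import *
t=np.load('tray.npy'); o=bot.get_obs(); print(w2t(t,o['tool_pos']),o['contact_force'])
p=shot('wrist'); save(p,'w20.png'); g=cv2.cvtColor(p['img'],cv2.COLOR_RGB2GRAY).astype(np.float32)
for b in box(p,94): print(w2t(t,np.r_[b[2][0],0]),b)
ys=np.arange(150,36,-1.)
prof=0
for x in (-20,-10,10,20):
    uv=proj(p['camera_matrix'],p['c2w'],t2w(t,np.c_[np.full_like(ys,x+2),ys,np.full_like(ys,92)])).astype(np.float32)
    prof=prof+cv2.remap(g,uv[:,:1],uv[:,1:],cv2.INTER_LINEAR)[:,0]/4
print(list(zip(ys.astype(int).tolist(),prof.astype(int).tolist())))
for n,c in [('vial','scene'),('kidney_dish','scene'),('saline','scene'),('stamp','scene'),('carton1','top')]:
    print(n,[(a,b.tolist()) for a,b in find(shot(c),n)][:4])
```

```text
[ 12.7  28.8 215.7] [ 0.85757374 -0.49531608  0.27530512]
[  2.4 117.6   0. ] (0.88, (266, 67, 74, 52), ((602.8768310546875, 113.87796020507812), (63.4044303894043, 45.40556716918945), 5.481596946716309))
[ 2.4 73.8  0. ] (0.62, (267, 118, 73, 49), ((607.2575073242188, 70.28582000732422), (63.6694450378418, 42.70217514038086), 5.363914966583252))
[(150, 216), (149, 216), (148, 216), (147, 217), (146, 216), (145, 216), (144, 217), (143, 216), (142, 216), (141, 216), (140, 210), (139, 206), (138, 212), (137, 212), (136, 214), (135, 214), (134, 213), (133, 213), (132, 214), (131, 212), (130, 195), (129, 204), (128, 211), (127, 211), (126, 212), (125, 212), (124, 211), (123, 213), (122, 214), (121, 215), (120, 215), (119, 213), (118, 211), (117, 211), (116, 212), (115, 213), (114, 213), (113, 213), (112, 213), (111, 214), (110, 213), (109, 212), (108, 212), (107, 212), (106, 213), (105, 213), (104, 212), (103, 212), (102, 213), (101, 214), (100, 214), (99, 215), (98, 216), (97, 215), (96, 171), (95, 208), (94, 214), (93, 213), (92, 214), (91, 214), (90, 214), (89, 214), (88, 214), (87, 216), (86, 196), (85, 199), (84, 214), (83, 212), (82, 212), (81, 212), (80, 212), (79, 212), (78, 214), (77, 216), (76, 216), (75, 214), (74, 213), (73, 212), (72, 212), (71, 214), (70, 213), (69, 213), (68, 213), (67, 213), (66, 214), (65, 212), (64, 212), (63, 213), (62, 213), (61, 213), (60, 212), (59, 212), (58, 213), (57, 213), (56, 214), (55, 214), (54, 214), (53, 216), (52, 204), (51, 190), (50, 198), (49, 195), (48, 194), (47, 194), (46, 196), (45, 171), (44, 139), (43, 124), (42, 127), (41, 127), (40, 127), (39, 127), (38, 127), (37, 127)]
vial [(0.78, [434.0, -1.0, 30.0]), (0.35, [626.0, 68.0, 96.0])]
kidney_dish [(0.94, [572.0, -339.0, 34.0]), (0.52, [651.0, -36.0, 44.0])]
saline [(0.93, [441.0, -385.0, 47.0])]
stamp [(0.76, [442.0, 381.0, 36.0])]
carton1 [(0.97, [347.0, -309.0, 57.0])]
```

```bash
python3 -c "
from plant import job; print(job.close_job())"
```

```text
the job is handed in; nothing more can be done
None
```

The tray is ready and the job is handed in. The cam lever was opened, the follower slid back, the brick pressed into the pocket and both white cartons stood against the head wall. The follower was then pushed up, and only after that was the lever closed. It took about 60 s of the 210 s allowed.

**Last checks**
- **Brick:** under 24 N of pressing it held with the fingertips at z = 34.1 mm, which is level with the deck.
- **Row:** the pushing force rose from 5 to 17 N with no more travel. In the last image the carton seams lie at tray y ≈ 140, 96 and 52 mm, and the plate follows with no visible gap.
- **Lever:** it was seen flat, with its tip at z ≈ 82–83 mm, and the hand's force on it pressed the follower towards the row while closing. I did not test the clamp by pushing on the follower.
- **Bystanders:** the vial, kidney dish, saline and stamp read within about 5 mm of their first positions. The blue look-alike was last found within 3 mm of where it started. The network did not report the yellow one in the final view, and it was last seen in place before the row was closed.

**What went wrong along the way**
- **First lever opening:** the pinch dragged the unclamped follower about 31 mm towards the head wall and left the lever at about 1.15 rad. I then pushed it to its stop.
- **Carton 1:** it touched the head wall slightly while being lowered. I backed it off about 1.5 mm, and it stood upright and in line after release.
- **Camera offset:** the wrist camera read about 2 mm more in x than the arm, so I placed things relative to what it saw.

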